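# Fit up a tube and cross-bar in the tacking fixture

## Task

Set up the parts for tack-welding: first press the steel tube down into the fixture's spring clips, centred, until it snaps fully home, then stand the blue block squarely on the blue pad and the orange block squarely on the orange pad, one each side of the tube. Next lay the flat bar centrally across the tops of both blocks so that it bridges over the tube at a right angle, and last stand the brass weight upright on the middle of the bar, above the tube. Leave the tape measure and the tin where they are, and let go of everything at the end.

Things in the scene. Friction and masses are not known exactly. Their poses are not given: they have to be found in the camera images.
- fixture: Fixed grey plate, 130 (x) x 190 (y) x 6 mm; origin: centre of its underside. Two spring clips at x = -36 and +36 mm, 16 mm wide, reach y +-26 mm and 66 mm up; nothing but plate between them, so fingers fit. Seated tube: along x, centred on the origin in x and y, axis 40 mm up. Jaws with flared mouths (about 38 mm) let it in under 10 to 18 N straight down, then the force drops.
- blue_pad: Fixed blue square pad, 50 x 50 x 4 mm, on the fixture's plate, its centre 62 mm to one side of the tube line (fixture y = +62 or -62 mm, swapped at random with the orange pad). Origin: centre of its underside, 6 mm above the bench; top 10 mm above the bench. Axes parallel to the fixture's.
- orange_pad: Fixed orange square pad, same size as the blue one, on the other side of the tube line. Origin: centre of its underside; top 10 mm above the bench.
- tube: Loose steel tube, 22 mm diameter, 110 mm long, lying on the bench (it can roll), about 0.12 kg. Origin: at its centre, on its axis. Own x axis along the tube. Laid on the clips without pressing, its axis stays about 17 mm above its seated height.
- blue_block: Loose blue set-up block, 40 x 40 mm and 70 mm tall, upright, about 0.3 kg. Origin: centre of its underside; z up, x and y square to its sides.
- orange_block: Loose orange set-up block, 40 x 40 mm and 70 mm tall, upright, about 0.3 kg. Origin: centre of its underside; z up, x and y square to its sides.
- flat_bar: Loose dark steel flat bar, 190 (own x) x 40 (own y) x 8 mm thick, with a black hole mark near each end, lying flat on the bench, about 0.42 kg. Origin: centre of its underside. Laid across the blocks its underside is 80 mm above the bench.
- weight: Loose brass weight, upright, gold-coloured: 40 mm diameter for the lower 36 mm, then a 32 mm diameter neck from 40 mm up to its top at 50 mm; about 0.45 kg. Origin: centre of its underside, z up. On the bar its underside is 88 mm above the bench.
- tape_measure: Bystander: loose yellow and black tape measure, 66 x 36 x 50 mm tall. Origin: centre of its underside. Leave it.
- tin: Bystander: loose green and steel tin, 54 mm diameter, 60 mm tall. Origin: centre of its underside. Leave it.
Not all that is in view belongs to the job. Of the things that look like the tube, the middle-sized one is meant.

How it is judged:
On the way, in this order (a step that is already met when the one before it is completed fails the run):
1. the tube is snapped home in the clips and let go (x of tube in the frame of fixture between -0.012 and 0.012 m and y of tube in the frame of fixture between -0.005 and 0.005 m and z of tube in the frame of fixture between 0.035 and 0.0445 m and angle between the x axis of tube and the x axis of fixture, either way round below 0.12 rad and contact force between tube and the fingers below 0.3 N), for 0.2 s.
2. the tube is still home and both blocks stand on their own pads, let go (x of tube in the frame of fixture between -0.012 and 0.012 m and y of tube in the frame of fixture between -0.005 and 0.005 m and z of tube in the frame of fixture between 0.035 and 0.0445 m and angle between the x axis of tube and the x axis of fixture, either way round below 0.12 rad and horizontal distance between blue_block and blue_pad below 0.012 m and z of blue_block in the frame of fixture between 0.006 and 0.014 m and angle between each of blue_block, orange_block's own z axis and vertical below 0.1 rad and (angle between the x axis of blue_block and the x axis of fixture, either way round below 0.26 rad or angle between the x axis of blue_block and the y axis of fixture, either way round below 0.26 rad) and horizontal distance between orange_block and orange_pad below 0.012 m and z of orange_block in the frame of fixture between 0.006 and 0.014 m and (angle between the x axis of orange_block and the x axis of fixture, either way round below 0.26 rad or angle between the x axis of orange_block and the y axis of fixture, either way round below 0.26 rad) and contact force between each of blue_block, orange_block and the fingers below 0.3 N), for 0.2 s.
3. the bar lies across both blocks, let go (x of tube in the frame of fixture between -0.012 and 0.012 m and y of tube in the frame of fixture between -0.005 and 0.005 m and z of tube in the frame of fixture between 0.035 and 0.0445 m and angle between the x axis of tube and the x axis of fixture, either way round below 0.12 rad and horizontal distance between blue_block and blue_pad below 0.012 m and z of blue_block in the frame of fixture between 0.006 and 0.014 m and angle between each of blue_block, orange_block's own z axis and vertical below 0.1 rad and (angle between the x axis of blue_block and the x axis of fixture, either way round below 0.26 rad or angle between the x axis of blue_block and the y axis of fixture, either way round below 0.26 rad) and horizontal distance between orange_block and orange_pad below 0.012 m and z of orange_block in the frame of fixture between 0.006 and 0.014 m and (angle between the x axis of orange_block and the x axis of fixture, either way round below 0.26 rad or angle between the x axis of orange_block and the y axis of fixture, either way round below 0.26 rad) and x of flat_bar in the frame of fixture between -0.012 and 0.012 m and y of flat_bar in the frame of fixture between -0.02 and 0.02 m and z of flat_bar in the frame of fixture between 0.075 and 0.085 m and angle between the x axis of flat_bar and the y axis of fixture, either way round below 0.2 rad and angle between the z axis of flat_bar and the z axis of fixture, either way round below 0.06 rad and contact force between flat_bar and the fingers below 0.3 N), for 0.2 s.
4. the weight stands on the middle of the bar, let go (x of tube in the frame of fixture between -0.012 and 0.012 m and y of tube in the frame of fixture between -0.005 and 0.005 m and z of tube in the frame of fixture between 0.035 and 0.0445 m and angle between the x axis of tube and the x axis of fixture, either way round below 0.12 rad and horizontal distance between blue_block and blue_pad below 0.012 m and z of blue_block in the frame of fixture between 0.006 and 0.014 m and angle between each of blue_block, orange_block, weight's own z axis and vertical below 0.1 rad and (angle between the x axis of blue_block and the x axis of fixture, either way round below 0.26 rad or angle between the x axis of blue_block and the y axis of fixture, either way round below 0.26 rad) and horizontal distance between orange_block and orange_pad below 0.012 m and z of orange_block in the frame of fixture between 0.006 and 0.014 m and (angle between the x axis of orange_block and the x axis of fixture, either way round below 0.26 rad or angle between the x axis of orange_block and the y axis of fixture, either way round below 0.26 rad) and x of flat_bar in the frame of fixture between -0.012 and 0.012 m and y of flat_bar in the frame of fixture between -0.02 and 0.02 m and z of flat_bar in the frame of fixture between 0.075 and 0.085 m and angle between the x axis of flat_bar and the y axis of fixture, either way round below 0.2 rad and angle between the z axis of flat_bar and the z axis of fixture, either way round below 0.06 rad and x of weight in the frame of fixture between -0.015 and 0.015 m and y of weight in the frame of fixture between -0.015 and 0.015 m and z of weight in the frame of fixture between 0.083 and 0.093 m and contact force between weight and the fingers below 0.3 N), for 0.2 s.
At the end, for the whole second after the job is handed in: Tube home in both clips (5 mm; 12 mm lengthwise), blocks upright and square (15 deg) on their own pads within 12 mm, bar flat across both blocks within 12 mm along and 20 mm across the tube and 11 deg, weight upright on it within 15 mm of the fixture centre; all released and at rest (x of tube in the frame of fixture between -0.012 and 0.012 m and y of tube in the frame of fixture between -0.005 and 0.005 m and z of tube in the frame of fixture between 0.035 and 0.0445 m and angle between the x axis of tube and the x axis of fixture, either way round below 0.12 rad and horizontal distance between blue_block and blue_pad below 0.012 m and z of blue_block in the frame of fixture between 0.006 and 0.014 m and angle between each of blue_block, orange_block, weight's own z axis and vertical below 0.1 rad and (angle between the x axis of blue_block and the x axis of fixture, either way round below 0.26 rad or angle between the x axis of blue_block and the y axis of fixture, either way round below 0.26 rad) and horizontal distance between orange_block and orange_pad below 0.012 m and z of orange_block in the frame of fixture between 0.006 and 0.014 m and (angle between the x axis of orange_block and the x axis of fixture, either way round below 0.26 rad or angle between the x axis of orange_block and the y axis of fixture, either way round below 0.26 rad) and x of flat_bar in the frame of fixture between -0.012 and 0.012 m and y of flat_bar in the frame of fixture between -0.02 and 0.02 m and z of flat_bar in the frame of fixture between 0.075 and 0.085 m and angle between the x axis of flat_bar and the y axis of fixture, either way round below 0.2 rad and angle between the z axis of flat_bar and the z axis of fixture, either way round below 0.06 rad and x of weight in the frame of fixture between -0.015 and 0.015 m and y of weight in the frame of fixture between -0.015 and 0.015 m and z of weight in the frame of fixture between 0.083 and 0.093 m and linear speed of each of tube, blue_block, orange_block, flat_bar, weight below 0.02 m/s); the robot touches nothing.
It fails at once if the tape measure is pushed more than 30 mm or tipped over (distance of tape_measure from where it was at the start of the episode above 0.03 m or angle between tape_measure's own z axis and vertical above 0.5 rad).
It fails at once if the tin is pushed more than 30 mm or tipped over (distance of tin from where it was at the start of the episode above 0.03 m or angle between tin's own z axis and vertical above 0.5 rad).
It also fails if it takes over 139 s, if anything falls off the work surface, if the arm or the gripper's body presses on something with over 40 N, if the wrist force passes 120 N, or if a joint passes its speed limit or range.

## Robot

A 6-joint arm with a two-finger parallel gripper is mounted at the origin on the work surface. World frame = base frame: x ahead of the robot, y to its left, z up, the work surface at z = 0. Lengths are in m, angles in rad, forces in N, time in s.
With the tool pointing down it reaches from about 0.2 to 0.875 m from the base axis. Payload 3.4 kg.
Tool frame: the origin (TCP) lies between the finger pads; the fingertips stand 19 mm ahead of it and the grasp point (between the pads) is the TCP; z points along the fingers, y is the line along which they close (so a half turn about z gives the same grasp; the last joint's range is limited). The gripper opens to 94 mm and grips with 3 to 60 N. Pads are 16 mm wide; open, the fingers measure 119 mm over their backs; the gripper's body (75 mm by 177 mm) begins 78 mm behind the grasp point.
Start: joints at [1.085, 0.276, 1.505, -0, 1.361, -0.121], TCP at [0.205, 0.537, 0.224] pointing down, gripper open.
Joint ranges: [-2.89, 2.89], [-0.75, 2.08], [0.22, 2.7], [-1.18, 4.32], [0.11, 2.71], [-2.7, 2.7]. Speed limits (rad/s): [2.57, 2.57, 3.14, 3.14, 3.14, 3.14].

## Interface

Orientations are given as [roll, pitch, yaw] about the fixed x, y, z axes, in that order (R = Rz(yaw) Ry(pitch) Rx(roll)).
In Python, from cell import bot gives the robot as it stands.
- The arm moves only by the shell command python3 -m inch 'ROWS' [OPENING] [FORCE]. ROWS is rows parted by semicolons, their numbers by spaces, 1 to 5 of them, each of 6 numbers: dx, dy, dz in m, then a rotation vector rx, ry, rz in rad; each row is the pose to reach, as a shift and turn from the pose commanded when the command began, along the tool's axes at that moment; what a row does not reach only later rows make up. A row lasts 1/10 s, in which the tool goes at most 0.05 m and 0.15 rad, less where a joint would pass 70% of its speed; a pose out of reach is approached as far as the arm can. OPENING is the finger opening in m, set as the command begins (- or left out keeps the last). The fingers move at their own pace and stop on an object; FORCE is the grip in N (left out, the last holds). Time passes only in rows, so rows that do not move let the fingers close. It prints the time, the measured TCP pose, the force, the opening and the grip force at its end.
- bot.get_obs(): the state, without advancing time (a new reading comes with each control period).
- bot.snapshot(name): name is "scene" or "top" or "wrist"; returns the picture (420x560x3 uint8, blue, green, red); there is no depth.
- bot.get_calibration(name): a dict with "K" (3x3 intrinsics, pixels), "T" (4x4, takes a point from camera to world coordinates); the wrist camera has in their place "mount" (4x4, takes a point from camera to tool coordinates, whose origin is the TCP and whose axes are the flange's). Camera axes: x right, y down, z forward; pixel columns grow to the right and rows downward; lengths in m; the calibration is good to about 2 mm. A picture is of the moment at which its call begins: read the wrist's pose just before it. get_calibration takes no time and is no camera call.
- bot.hand_in(): hands the job in; it is judged then, once.
Trained networks look in the newest picture that a camera, given by its name, has taken for a name from the list of things; names that differ only in an ending like _2 or _b are one class to them, and where a whole thing is asked for, a point or a joint stands for the part that bears it (a point fixed in the world has none). Each returns a list of dicts, best first, with "conf" (0 to 1); they miss things now and then, are a little off and sometimes report something else, mostly with a low value. They report only what shows in the picture. A call takes as long as a camera call. They do not tell look-alikes from the thing itself.
- bot.boxes_of(target, camera): "bbox" ([left, top, right, bottom] in pixels, round what is visible of it).
- bot.tip_of(target, camera): "centre" ([column, row] in pixels: a listed point, or the origin of a listed thing).
The state is a dict: "clock": time; "qpos": joint angles; "joint_vel": joint speeds; "joint_torque": joint torques, N m; "eef_pos": TCP position; "ee_rot": TCP orientation; "contact_force": force on the tool from outside, world axes, zero at the start; "moment": the same for the moment, N m; "width": finger opening in m; "grip_force": force on a finger pad.
Only numpy, scipy, OpenCV 4.12 (cv2) and the standard library are available. Lean on these libraries where they do the work, as an engineer would, in place of code of your own. Each camera call takes 0.05 s, during which the arm holds its last target. There are 200 camera calls.

## Working session

There is one attempt and no reset: what is moved stays moved. The work goes in short steps, Python scripts to look and compute and a shell command to move; the robot and the scene stay as the last step left them, time stands still between calls to the robot, and variables do not carry over. Pictures are saved under pics/ and viewed, at most 14 in all, crops included, and the job is handed in when it is done.

```bash
ls; mkdir -p pics; cat > h.py <<'E'
import numpy as np, cv2
from cell import bot
from scipy.spatial.transform import Rotation as R
def snap(c,name=None):
    im=bot.snapshot(c)
    if name: cv2.imwrite('pics/%s.png'%name,im)
    return im
def cam(c):
    k=bot.get_calibration(c);K=np.array(k['K'])
    if 'T' in k: return K,np.array(k['T'])
    o=bot.get_obs();T=np.eye(4);T[:3,3]=o['eef_pos'];T[:3,:3]=R.from_euler('xyz',o['ee_rot']).as_matrix()
    return K,T@np.array(k['mount'])
def w(px,z,c,KT=None):
    K,T=KT or cam(c)
    d=T[:3,:3]@np.linalg.solve(K,[px[0],px[1],1]);o=T[:3,3]
    return o+d*(z-o[2])/d[2]
def pix(p,c,KT=None):
    K,T=KT or cam(c);q=K@(T[:3,:3].T@(np.array(p)-T[:3,3]));return q[:2]/q[2]
def tool(dw):
    o=bot.get_obs();return R.from_euler('xyz',o['ee_rot']).as_matrix().T@np.array(dw)
E
python3 - <<'E'
from h import *
print(bot.get_obs())
for c in ['top','scene']:
    snap(c,c+'0');K,T=cam(c);print(c,K.round(1).tolist(),T.round(3).tolist())
    for n,z in [('fixture',0.),('blue_pad',.006),('orange_pad',.006),('tube',.011),('blue_block',0),('orange_block',0),('flat_bar',0),('weight',0),('tape_measure',0),('tin',0)]:
        for d in bot.tip_of(n,c)[:5]: print(n,np.round(d['centre'],1),round(d['conf'],2),w(d['centre'],z,c).round(4))
E
```

```text
pics
{'clock': 0.0, 'qpos': array([ 1.08500203e+00,  2.76584012e-01,  1.50608480e+00, -2.43513110e-05,
        1.36068101e+00, -1.21003378e-01]), 'joint_vel': array([-0.00043311, -0.00022288, -0.00055306,  0.0004389 ,  0.0007211 ,
       -0.00077318]), 'joint_torque': array([-2.05332508e-03, -4.04580832e+01, -2.37229729e+01,  6.96701487e-02,
        3.46665073e-02, -1.08098434e-04]), 'eef_pos': array([0.20490823, 0.53670281, 0.22363023]), 'ee_rot': array([-3.13984546e+00, -1.88471772e-04,  2.77680667e+00]), 'contact_force': array([-0.12396654,  0.4611347 ,  0.11023719]), 'moment': array([ 0.01994013, -0.02626548, -0.06150809]), 'grip_force': 0.0, 'width': 0.09428178311643377}
top [[398.0, 0.0, 280.0], [0.0, 398.0, 215.1], [0.0, 0.0, 1.0]] [[0.021, -0.997, 0.074, 0.416], [-1.0, -0.02, 0.019, -0.06], [-0.018, -0.074, -0.997, 1.106], [0.0, 0.0, 0.0, 1.0]]
fixture [208.4 219.8] 0.84 [0.4804 0.1619 0.    ]
fixture [305.8 154.2] 0.59 [ 0.671  -0.1069  0.    ]
blue_pad [229.8 222.2] 0.75 [0.4746 0.1009 0.006 ]
orange_pad [184.1 219.4] 0.82 [0.4798 0.2285 0.006 ]
orange_pad [384.7 196.2] 0.6
[... 1102 characters left out ...]
0.006 ]
tube [131.6 221.7] 0.79 [ 0.2828 -0.31    0.011 ]
tube [220.4 243.6] 0.74 [ 0.4534 -0.1954  0.011 ]
tube [160.1 268.1] 0.72 [ 0.4276 -0.32    0.011 ]
tube [129.6 341.2] 0.58 [ 0.5256 -0.4311  0.011 ]
blue_block [366.1 165.6] 0.68 [0.4781 0.234  0.    ]
blue_block [267.  209.4] 0.6 [ 0.4336 -0.0552  0.    ]
orange_block [220.6 245.7] 0.7 [ 0.4508 -0.1943  0.    ]
orange_block [323.5 293.6] 0.65 [ 0.6688 -0.1071  0.    ]
orange_block [264.1 210.5] 0.35 [ 0.432  -0.0624  0.    ]
flat_bar [322.1 294.7] 0.66 [ 0.6687 -0.1108  0.    ]
weight [306.2 241.6] 0.93 [ 0.5573 -0.0485  0.    ]
tape_measure [254.4 279.1] 0.58 [ 0.5596 -0.1891  0.    ]
tin [195.3 325.3] 0.8 [ 0.5673 -0.3286  0.    ]
```

View pics/top0.png

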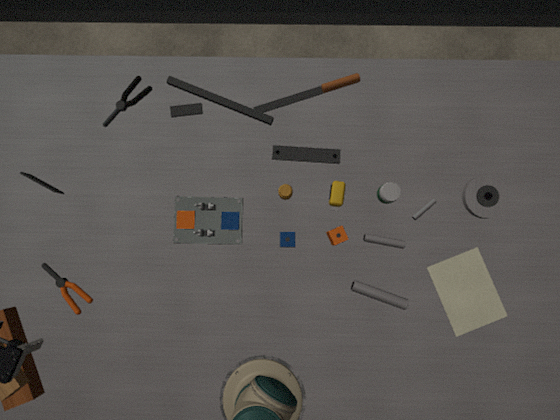

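View pics/scene0.png

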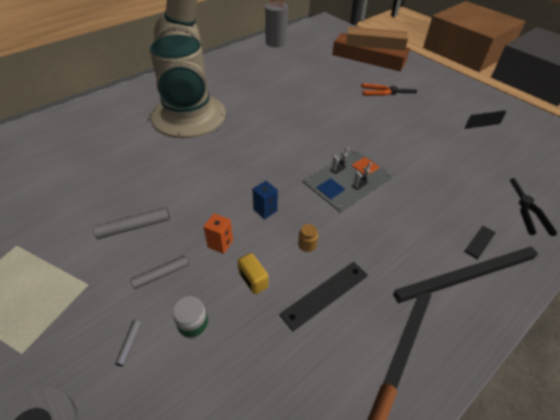

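Top picture: fixture at (208,220), clips at (206,206) and (205,233), orange pad at (185,219), blue pad at (230,221). The blocks are at (288,240) blue and (338,235) orange, the bar at (306,155), the weight at (285,191), the tape at (337,193) and the tin at (389,192).
Tube candidates: large (379,295), middle (384,241), small (424,209). I choose the middle one at (384,241) and check it in a crop with lengths.

```bash
python3 - <<'E'
from h import *
im=cv2.imread('pics/top0.png')
cv2.imwrite('pics/crop1.png',cv2.resize(im[170:315,260:450],None,fx=4,fy=4,interpolation=cv2.INTER_CUBIC))
K,T=cam('top')
hsv=cv2.cvtColor(im,cv2.COLOR_BGR2HSV)
def rects(mask,box,z,n,amin=20):
    m=np.zeros_like(mask);x0,y0,x1,y1=box;m[y0:y1,x0:x1]=mask[y0:y1,x0:x1]
    for c in cv2.findContours(m,cv2.RETR_EXTERNAL,cv2.CHAIN_APPROX_NONE)[0]:
        if cv2.contourArea(c)<amin: continue
        b=cv2.boxPoints(cv2.minAreaRect(c)); P=np.array([w(p,z,'top',(K,T)) for p in b])
        e=[P[1]-P[0],P[2]-P[1]];e.sort(key=np.linalg.norm);a=e[1]
        print(n,b.mean(0).round(1),P.mean(0).round(4),'len',np.linalg.norm(e[1]).round(4),np.linalg.norm(e[0]).round(4),'deg',(np.degrees(np.arctan2(a[1],a[0]))%180).round(1))
g=hsv[...,2];s=hsv[...,1]
# gray brighter than background
bg=cv2.medianBlur(g,51);br=((g.astype(int)-bg)>14).astype(np.uint8)*255
rects(br,(345,200,415,315),.011,'tube');rects(br,(405,195,440,225),.007,'small')
blue=cv2.inRange(hsv,(100,110,30),(130,255,255));org=cv2.inRange(hsv,(3,140,60),(18,255,255))
rects(blue,(270,225,305,255),.07,'bblock');rects(org,(320,220,355,250),.07,'oblock')
rects(blue,(215,205,245,235),.01,'bpad');rects(org,(170,205,200,235),.01,'opad')
rects(cv2.inRange(g,0,70),(265,140,350,170),.008,'bar')
rects(cv2.inRange(hsv,(12,110,60),(30,255,255)),(270,180,300,205),.05,'weight')
rects(br,(165,185,255,255),.006,'fix')
print(g[205:210,215:220].mean(),bg[240,384])
E
```

```text
bblock [287. 239.] [ 0.4305 -0.0588  0.07  ] len 0.0364 0.0363 deg 91.2
oblock [336.9 235.4] [ 0.4427 -0.1881  0.07  ] len 0.0444 0.0393 deg 115.1
bpad [229.5 220.5] [0.4791 0.1013 0.01  ] len 0.0472 0.0471 deg 91.1
opad [185.5 219.5] [0.4794 0.2236 0.01  ] len 0.0474 0.0472 deg 91.1
bar [305.9 154.1] [ 0.6694 -0.1065  0.008 ] len 0.1891 0.042 deg 87.3
weight [284.8 190.6] [ 0.5598 -0.0503  0.05  ] len 0.0359 0.0337 deg 117.9
fix [185. 219.] [0.481  0.2261 0.006 ] len 0.0504 0.0502 deg 91.1
80.12 96
```

View pics/crop1.png

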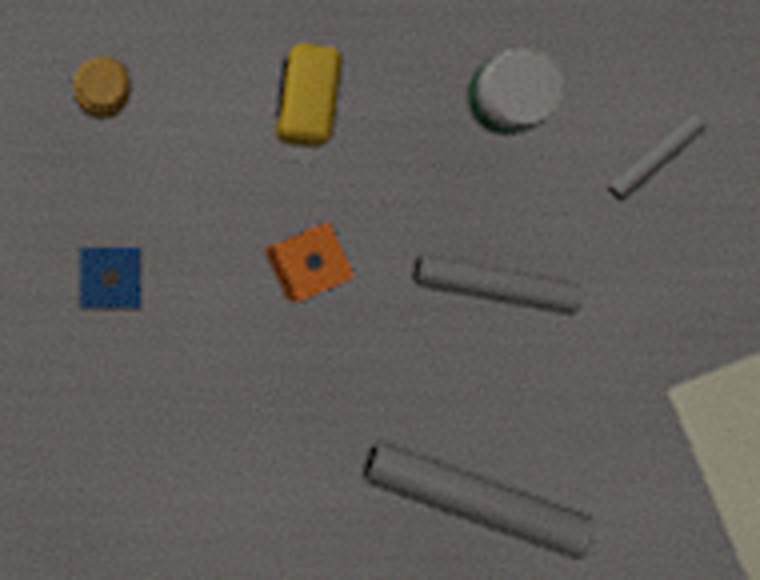

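Crop: the middle tube has ends at about (364.5,237.5) and (405,244.5) in the top picture, roughly 112 mm long, which matches 110 mm. The large one is about 155 mm and the small one about 75 mm. I'm moving to it.

```bash
cat >> h.py <<'E'
def go(x,y,z,yaw=None):
    "shift in tool axes and rz to reach a pose"
    o=bot.get_obs();t=tool(np.array([x,y,z])-o['eef_pos']);r=0
    if yaw is not None: r=-((yaw-o['ee_rot'][2]+np.pi)%(2*np.pi)-np.pi)
    print('GO',t.round(4),'rz',round(r,4),'n',round(np.linalg.norm(t)/.05,1))
E
python3 - <<'E'
from h import *
a=w((364.5,237.5),.011,'top');b=w((405,244.5),.011,'top');d=a-b
print(a,b,(a+b)/2,np.linalg.norm(d),np.arctan2(d[1],d[0]))
print(np.array(bot.get_calibration('wrist')['mount']).round(3).tolist(), bot.get_calibration('wrist')['K'])
E
M='-.13 -.18 0 0 0 0'
python3 -m inch '-.04 -.05 0 0 0 0;-.08 -.1 0 0 0 0;-.12 -.15 0 0 0 0;-.13 -.18 0 0 0 0'
python3 -m inch '-.03 -.04 0 0 0 0;-.06 -.08 0 0 0 0;-.09 -.12 0 0 0 0;-.12 -.16 0 0 0 0;-.15 -.20 0 0 0 0'
python3 -m inch '-.03 -.04 0 0 0 0;-.06 -.08 0 0 0 0;-.09 -.12 0 0 0 0;-.12 -.16 0 0 0 0;-.15 -.20 0 0 0 0'
python3 -m inch '-.02 -.03 0 0 0 .15;-.04 -.06 0 0 0 .3;-.06 -.09 0 0 0 .45;-.08 -.12 0 0 0 .6;-.09 -.14 0 0 0 .75'
python3 -m inch '0 0 0 0 0 .15;0 0 0 0 0 .3;0 0 0 0 0 .45;0 0 0 0 0 .6;0 0 0 0 0 .62'
python3 -c "
from h import *
go(.435,-.32,.2,1.4)"
```

```text
[ 0.43990351 -0.27079315  0.011     ] [ 0.42314169 -0.38102002  0.011     ] [ 0.4315226  -0.32590658  0.011     ] 0.11149404317506963 1.4198859004916236
[[0.0, -0.964, -0.266, 0.077], [1.0, 0.0, 0.001, 0.001], [-0.001, -0.266, 0.964, -0.161], [0.0, 0.0, 0.0, 1.0]] [[341.43097136   0.         282.9508091 ]
 [  0.         341.43097136 206.19401614]
 [  0.           0.           1.        ]]
clock: 1.5
eef_pos: [0.2596, 0.3435, 0.2245]
ee_rot: [3.141, 0.001, 2.777]
contact_force: [1.8, -0.6, 0.6]
width: 0.0937
grip_force: 0.0
clock: 2.0
eef_pos: [0.3277, 0.1028, 0.2249]
ee_rot: [3.141, 0.002, 2.777]
contact_force: [1.4, 0.1, -0.5]
width: 0.0937
grip_force: 0.0
clock: 2.5
eef_pos: [0.3965, -0.138, 0.2248]
ee_rot: [3.141, 0.001, 2.776]
contact_force: [0.3, 0.9, 0.3]
width: 0.0939
grip_force: 0.0
clock: 3.0
eef_pos: [0.4311, -0.3014, 0.2243]
ee_rot: [3.141, 0.001, 2.019]
contact_force: [0.2, 0.1, 0.2]
width: 0.0941
grip_force: 0.0
clock: 3.5
eef_pos: [0.4305, -0.2987, 0.2245]
ee_rot: [3.141, -0.0, 1.406]
contact_force: [-0.1, 0.8, -0.2]
width: 0.0938
grip_force: 0.0
GO [-0.0203  0.0079  0.0245] rz 0.0059 n 0.7
```

```bash
cat >> h.py <<'E'
def lines(): pass
E
python3 - <<'E'
from h import *
im=snap('wrist','w1');KT=cam('wrist')
for d in bot.tip_of('tube','wrist'): print(d['centre'],d['conf'],w(d['centre'],.011,'wrist',KT))
print(bot.boxes_of('tube','wrist'), pix((.4315,-.326,.011),'wrist',KT))
E
```

```text
[158.4, 213.3] 0.8 [ 0.28482058 -0.30791593  0.011     ]
[375.1, 275.8] 0.78 [ 0.52231144 -0.42649489  0.011     ]
[288.2, 202.1] 0.73 [ 0.43345384 -0.31889097  0.011     ]
[{'bbox': [349.9, 257.2, 371.2, 284.1], 'conf': 0.82}, {'bbox': [279.6, 153.8, 298.1, 256.0], 'conf': 0.66}, {'bbox': [142.5, 142.9, 178.2, 276.5], 'conf': 0.61}] [287.49175009 208.32479059]
```

View pics/w1.png

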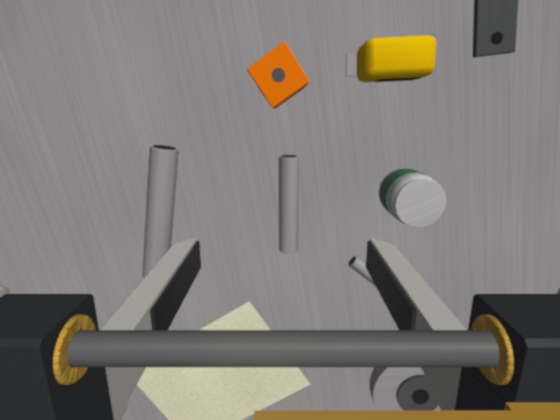

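Wrist view: the middle tube runs from (289,154) to (288,253), nearly along tool x and centred between the fingers. The small tube at (355,262) will be near the right finger, so I narrow the opening first.

```bash
python3 - <<'E'
from h import *
im=cv2.imread('pics/w1.png');KT=cam('wrist')
g=cv2.GaussianBlur(cv2.cvtColor(im,cv2.COLOR_BGR2GRAY),(3,3),0)
for r in (170,190,210,230): print(r,g[r,272:306].tolist())
a=w((289,155),.013,'wrist',KT);b=w((288,252.5),.013,'wrist',KT);d=a-b
c=(a+b)/2;y=np.arctan2(d[1],d[0]);print(a,b,c,np.linalg.norm(d),y)
go(c[0],c[1],.06,y)
E
```

```text
170 [139, 139, 139, 139, 139, 131, 113, 93, 84, 88, 96, 105, 112, 119, 124, 128, 133, 137, 140, 142, 143, 144, 142, 140, 135, 129, 127, 129, 133, 136, 136, 137, 137, 136]
190 [133, 133, 136, 138, 138, 131, 113, 92, 84, 88, 97, 106, 114, 121, 126, 130, 134, 137, 140, 142, 143, 143, 142, 139, 133, 128, 128, 132, 134, 134, 134, 133, 134, 135]
210 [138, 138, 137, 136, 134, 129, 114, 94, 85, 89, 99, 108, 116, 123, 127, 131, 134, 136, 138, 140, 141, 142, 140, 136, 130, 125, 128, 134, 137, 136, 136, 135, 135, 134]
230 [137, 138, 139, 140, 139, 133, 117, 97, 87, 91, 100, 110, 118, 124, 128, 131, 134, 136, 138, 139, 141, 141, 138, 134, 128, 125, 128, 133, 136, 137, 138, 138, 137, 137]
[ 0.44262185 -0.26621054  0.013     ] [ 0.42368942 -0.37875794  0.013     ] [ 0.43315563 -0.32248424  0.013     ] 0.11412867176310078 1.404139271054808
GO [-0.0231  0.0065  0.1645] rz 0.0052 n 3.3
```

```bash
python3 -m inch '-.024 .006 .04 0 0 0;-.024 .006 .08 0 0 0;-.024 .006 .12 0 0 0;-.024 .006 .14 0 0 0;-.024 .006 .15 0 0 0' .055
python3 -m inch '0 0 .02 0 0 0;0 0 .035 0 0 0;0 0 .045 0 0 0;0 0 .052 0 0 0;0 0 .052 0 0 0'
python3 -m inch '0 0 0 0 0 0;0 0 0 0 0 0;0 0 0 0 0 0;0 0 0 0 0 0;0 0 0 0 0 0' 0 50
python3 -m inch '0 0 -.03 0 0 0;0 0 -.07 0 0 0;0 0 -.11 0 0 0;0 0 -.15 0 0 0;0 0 -.15 0 0 0'
python3 -c "
from h import *
snap('wrist','w2')
go(.479,.16,.17,3.14)"
```

```text
clock: 4.15
eef_pos: [0.4314, -0.3223, 0.0722]
ee_rot: [-3.138, -0.002, 1.408]
contact_force: [-0.6, 1.0, 0.5]
width: 0.0579
grip_force: 0.0
clock: 4.65
eef_pos: [0.4325, -0.3232, 0.0222]
ee_rot: [-3.141, -0.0, 1.407]
contact_force: [-0.0, -0.2, -0.2]
width: 0.0552
grip_force: 0.0
clock: 5.15
eef_pos: [0.4327, -0.3234, 0.0228]
ee_rot: [3.141, 0.0, 1.407]
contact_force: [0.5, 0.0, 2.2]
width: 0.0207
grip_force: 50.0
clock: 5.65
eef_pos: [0.4352, -0.3258, 0.1781]
ee_rot: [3.132, 0.007, 1.407]
contact_force: [0.9, -1.0, -1.0]
width: 0.0211
grip_force: 50.0
GO [ 0.4854 -0.0345  0.0033] rz -1.7332 n 9.7
```

View pics/w2.png

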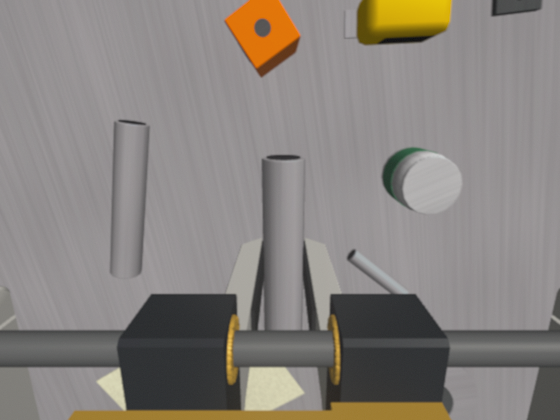

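```bash
python3 -c "
from h import *
KT=cam('wrist');o=bot.get_obs();e=w((283,159),o['eef_pos'][2]-.011,'wrist',KT);print(tool(e-o['eef_pos']))"
python3 -m inch '.045 0 0 0 0 0;.09 -.01 0 0 0 0;.135 -.01 0 0 0 0;.18 -.01 0 0 0 0;.225 -.02 0 0 0 0' - 60
python3 -m inch '.045 0 0 0 0 0;.09 -.01 0 0 0 0;.135 -.01 0 0 0 0;.18 -.01 0 0 0 0;.225 -.015 0 0 0 0'
python3 -m inch '.02 0 -.03 0 0 -.15;.035 0 -.05 0 0 -.3;.035 0 -.05 0 0 -.45;.035 0 -.05 0 0 -.6;.035 0 -.05 0 0 -.75'
python3 -m inch '0 0 0 0 0 -.15;0 0 0 0 0 -.3;0 0 0 0 0 -.45;0 0 0 0 0 -.6;0 0 0 0 0 -.75'
python3 -m inch '0 0 0 0 0 -.15;0 0 0 0 0 -.233;0 0 0 0 0 -.233;0 0 0 0 0 -.233'
python3 -c "
from h import *
snap('wrist','w3');KT=cam('wrist');snap('top');
for n,z in [('fixture',0),('blue_pad',.006),('orange_pad',.006)]:
    for d in bot.tip_of(n,'wrist')[:2]: print(n,d['centre'],d['conf'],w(d['centre'],z,'wrist',KT))
    for d in bot.tip_of(n,'top')[:2]: print(n,d['centre'],d['conf'],w(d['centre'],z,'top'))
go(.479,.1625,.2,3.14159)"
```

```text
[0.0558386  0.0001549  0.01080528]
clock: 6.2
eef_pos: [0.4492, -0.0962, 0.1707]
ee_rot: [-3.14, -0.001, 1.406]
contact_force: [0.0, 0.5, -1.6]
width: 0.0203
grip_force: 60.0
clock: 6.7
eef_pos: [0.4706, 0.128, 0.1707]
ee_rot: [-3.139, 0.001, 1.407]
contact_force: [1.0, -0.5, -0.7]
width: 0.0206
grip_force: 60.0
clock: 7.2
eef_pos: [0.4759, 0.161, 0.2205]
ee_rot: [-3.138, -0.002, 2.164]
contact_force: [-0.5, 1.0, -0.1]
width: 0.0208
grip_force: 60.0
clock: 7.7
eef_pos: [0.4759, 0.1606, 0.2202]
ee_rot: [-3.14, -0.004, 2.913]
contact_force: [0.5, 0.2, -2.0]
width: 0.0207
grip_force: 60.0
clock: 8.1
eef_pos: [0.4764, 0.1607, 0.2211]
ee_rot: [-3.141, -0.003, 3.138]
contact_force: [0.6, 0.2, -1.4]
width: 0.0211
grip_force: 60.0
fixture [208.5, 218.0] 0.71 [0.48543117 0.16175944 0.        ]
blue_pad [229.2, 186.3] 0.82 [0.47957474 0.10179125 0.006     ]
orange_pad [340.8, 186.6] 0.93 [0.48031066 0.22746723 0.006     ]
GO [-0.0018  0.0016  0.0225] rz -0.0021 n 0.5
```

View pics/w3.png

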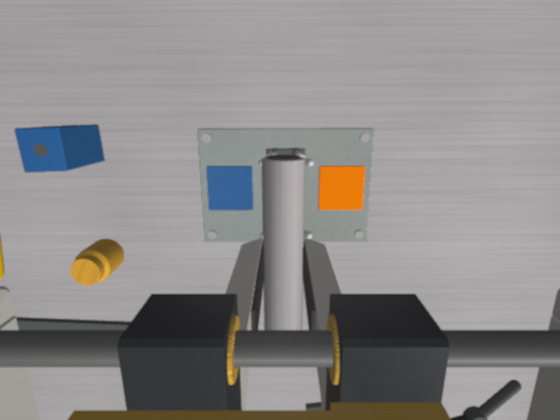

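Held tube in the hand: centred on the TCP within 1 mm. The fixture shows below with the blue pad at (230,188) and the orange pad at (341,188). I measure the pads' corners.

```bash
cat >> h.py <<'E'
def seg(im,col):
    hsv=cv2.cvtColor(im,cv2.COLOR_BGR2HSV)
    lo,hi={'b':((100,110,30),(130,255,255)),'o':((3,150,60),(18,255,255)),'y':((12,110,60),(30,255,255))}[col]
    return cv2.inRange(hsv,lo,hi)
def sq(im,col,box,z,KT):
    m=seg(im,col);q=np.zeros_like(m);x0,y0,x1,y1=box;q[y0:y1,x0:x1]=m[y0:y1,x0:x1]
    c=max(cv2.findContours(q,cv2.RETR_EXTERNAL,cv2.CHAIN_APPROX_NONE)[0],key=cv2.contourArea)[:,0]
    P=np.array([w(p,z,None,KT)[:2] for p in c])
    (cx,cy),wh,a=cv2.minAreaRect((P*1e4).astype(np.float32))
    print(col,np.round([cx/1e4,cy/1e4],4),np.round(np.array(wh)/1e4,4),'deg',round(a%90,1));return np.array([cx,cy])/1e4
E
python3 - <<'E'
from h import *
im=cv2.imread('pics/w3.png');KT=cam('wrist')
b=sq(im,'b',(200,150,262,230),.01,KT);o=sq(im,'o',(308,150,380,230),.01,KT)
c=(b+o)/2;d=o-b;yaw=np.arctan2(d[1],d[0])-np.pi/2;print(c,np.linalg.norm(d),yaw)
go(c[0],c[1],.1,yaw+np.pi)
E
```

```text
b [0.4825 0.103 ] [0.0489 0.0481] deg 89.9
o [0.4822 0.2273] [0.0495 0.0492] deg 89.9
[0.4823467  0.16516657] 0.12429351527011685 0.002498105948214757
GO [-0.0052  0.0042  0.1225] rz -0.0046 n 2.5
```

```bash
python3 -m inch '-.002 .0035 .04 0 0 0;-.0047 .0035 .08 0 0 0;-.0047 .0035 .11 0 0 0;-.0047 .0035 .135 0 0 0;-.0047 .0035 .143 0 0 0'
python3 -m inch '0 0 .003 0 0 0;0 0 .006 0 0 0;0 0 .009 0 0 0;0 0 .009 0 0 0'
python3 -c "
from h import *
snap('wrist','w4')"
```

```text
clock: 9.0
eef_pos: [0.48, 0.164, 0.0771]
ee_rot: [-3.141, -0.005, 3.14]
contact_force: [-0.3, 0.5, -0.0]
width: 0.0209
grip_force: 60.0
clock: 9.4
eef_pos: [0.4825, 0.1645, 0.0712]
ee_rot: [3.141, 0.002, 3.14]
contact_force: [-1.0, -0.5, -1.2]
width: 0.0205
grip_force: 60.0
```

View pics/w4.png

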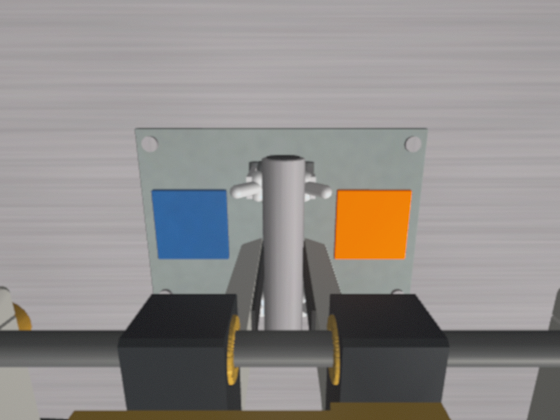

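Tube at column 283 sits over the clip mouth, whose flares are at (236,190) and (328,190), mid 282. It is centred, so I press.

```bash
python3 - <<'E'
from h import *
im=cv2.imread('pics/w4.png');KT=cam('wrist')
b=sq(im,'b',(140,170,235,280),.01,KT);o=sq(im,'o',(330,170,420,280),.01,KT)
c=(b+o)/2;go(c[0],c[1],.07,np.arctan2(*(o-b)[::-1])+np.pi/2)
E
python3 -m inch '0 0 .004 0 0 0;0 0 .008 0 0 0;0 0 .011 0 0 0;0 0 .014 0 0 0;0 0 .017 0 0 0'
python3 -m inch '0 0 .002 0 0 0;0 0 .003 0 0 0;0 0 .003 0 0 0;0 0 .003 0 0 0'
```

```text
b [0.4801 0.1028] [0.0496 0.0491] deg 89.9
o [0.4804 0.2266] [0.0496 0.0492] deg 89.9
GO [0.0022 0.0002 0.0012] rz 0.0001 n 0.1
clock: 9.95
eef_pos: [0.4836, 0.1641, 0.0548]
ee_rot: [-3.141, 0.004, 3.14]
contact_force: [0.6, -2.4, 0.5]
width: 0.0205
grip_force: 60.0
clock: 10.35
eef_pos: [0.4825, 0.1635, 0.0516]
ee_rot: [-3.14, 0.002, 3.141]
contact_force: [0.2, -5.8, 9.1]
width: 0.0206
grip_force: 60.0
```

```bash
python3 -m inch '0 0 .001 0 0 0;0 0 .001 0 0 0;0 0 .001 0 0 0'
python3 -m inch '0 0 .001 0 0 0;0 0 .001 0 0 0;0 0 .001 0 0 0'
python3 -m inch '0 0 0 0 0 0;0 0 0 0 0 0;0 0 0 0 0 0' .045
python3 -m inch '0 0 -.03 0 0 0;0 0 -.07 0 0 0;0 0 -.11 0 0 0;0 0 -.14 0 0 0;0 0 -.14 0 0 0'
python3 -c "
from h import *
snap('wrist','w5');snap('scene');KT=cam('wrist')
for c in ('wrist','scene'):
  for d in bot.tip_of('tube',c): print(c,d['centre'],d['conf'],w(d['centre'],.04,c))
print(pix((.481,.1645,.0405),'scene'),pix((.481,.1645,.057),'scene'))
im=cv2.imread('pics/w5.png')
b=sq(im,'b',(140,100,260,300),.01,KT);o=sq(im,'o',(300,100,420,300),.01,KT)
"
```

```text
clock: 10.65
eef_pos: [0.4826, 0.1635, 0.0515]
ee_rot: [-3.14, 0.002, 3.141]
contact_force: [-2.3, -5.1, 16.4]
width: 0.0207
grip_force: 60.0
clock: 10.95
eef_pos: [0.4826, 0.1634, 0.0514]
ee_rot: [-3.14, 0.002, 3.141]
contact_force: [-3.5, -5.9, 22.1]
width: 0.0207
grip_force: 60.0
clock: 11.25
eef_pos: [0.4814, 0.1647, 0.0481]
ee_rot: [3.141, -0.001, 3.14]
contact_force: [0.0, 0.3, -0.4]
width: 0.0412
grip_force: 0.0
clock: 11.75
eef_pos: [0.4845, 0.1653, 0.1922]
ee_rot: [3.139, 0.008, 3.14]
contact_force: [0.1, -1.5, -0.2]
width: 0.0448
grip_force: 0.0
wrist [280.2, 193.0] 0.56 [0.475904   0.16335735 0.04      ]
scene [132.9, 223.8] 0.87 [ 0.31690757 -0.31524528  0.04      ]
scene [352.5, 164.4] 0.86 [0.47949548 0.17216385 0.04      ]
scene [129.9, 341.9] 0.65 [ 0.54332628 -0.43060079  0.04      ]
scene [221.6, 244.1] 0.19 [ 0.47548766 -0.20420799  0.04      ]
[350.82330092 165.92856018] [351.90265208 160.70224861]
b [0.4742 0.1026] [0.0482 0.0474] deg 89.9
o [0.4744 0.2248] [0.0487 0.0474] deg 89.9
```

View pics/w5.png

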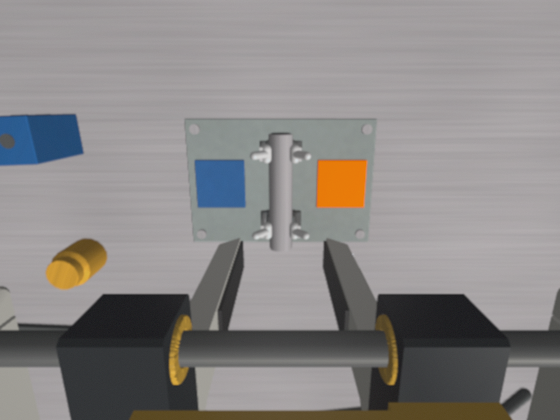

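Tube lies in both clips, from (280,133) to (281,250), between the pads. The 22 N press met a hard stop at an axis height of about 40 mm, which fits fully seated. I check its length position and height, then locate the blocks.

```bash
python3 -c "
from h import *
im=snap('wrist','w6');KT=cam('wrist')
b=sq(im,'b',(140,100,260,300),.01,KT);o=sq(im,'o',(300,100,420,300),.01,KT)
g=cv2.cvtColor(im,cv2.COLOR_BGR2GRAY);print(g[120:150,281].tolist(),g[238:265,281].tolist())
for z in (.04,.057):
  K=[w((281,r),z,None,KT)[:2] for r in (134,249)];print(z,K,np.linalg.norm(K[0]-K[1]))
go(.4305,-.0588,.2,3.1416/2)
"
```

```text
b [0.4805 0.1029] [0.0489 0.0477] deg 89.9
o [0.4801 0.2267] [0.0493 0.0488] deg 89.9
[165, 166, 166, 164, 162, 149, 132, 143, 146, 146, 145, 146, 146, 147, 147, 148, 147, 148, 146, 125, 80, 74, 114, 143, 150, 149, 150, 149, 149, 149] [154, 153, 154, 153, 153, 154, 153, 154, 154, 154, 155, 155, 155, 154, 155, 155, 155, 155, 155, 154, 156, 159, 163, 169, 167, 165, 165]
0.04 [array([0.42179356, 0.16404988]), array([0.53085246, 0.16374868])] 0.10905932185039305
0.057 [array([0.42082261, 0.16413303]), array([0.52386157, 0.16384845])] 0.10303935259082293
GO [ 0.0498 -0.2232 -0.0132] rz 1.5691 n 4.6
```

```bash
python3 -c "
from h import *
KT=cam('wrist')
for z in (.042,.048,.057):
  K=[w((281,r),z,None,KT)[:2] for r in (140,259)];print(z,K,(K[0]+K[1])/2,np.linalg.norm(K[0]-K[1]))
"
python3 -m inch '.01 -.04 -.01 0 0 .15;.01 -.08 -.02 0 0 .3;.01 -.12 -.03 0 0 .45;.01 -.15 -.03 0 0 .6;.01 -.15 -.03 0 0 .75' .08 30
python3 -m inch '0 0 0 0 0 .15;0 0 0 0 0 .3;0 0 0 0 0 .45;0 0 0 0 0 .6;0 0 0 0 0 .75'
python3 -c "
from h import *
snap('wrist','a')
go(.4305,-.0588,.2,3.1416/2)
"
```

```text
0.042 [array([0.42686636, 0.16404534]), array([0.54043067, 0.16373169])] [0.48364851 0.16388852] 0.11356473830327407
0.048 [array([0.42642196, 0.16407497]), array([0.53775934, 0.16376747])] [0.48209065 0.16392122] 0.11133780699147836
0.057 [array([0.42575536, 0.16411941]), array([0.53375236, 0.16382114])] [0.47975386 0.16397027] 0.1079974100237848
clock: 12.5
eef_pos: [0.4711, 0.0112, 0.2172]
ee_rot: [-3.139, -0.001, 2.38]
contact_force: [1.3, 0.8, -0.5]
width: 0.0791
grip_force: 0.0
clock: 13.0
eef_pos: [0.4707, 0.0145, 0.2167]
ee_rot: [-3.138, -0.001, 1.633]
contact_force: [-0.2, 0.5, 0.0]
width: 0.0799
grip_force: 0.0
GO [-0.0709 -0.0445  0.0168] rz 0.0588 n 1.7
```

```bash
python3 -m inch '-.03 -.02 0 0 0 .06;-.07 -.044 0 0 0 .06;-.07 -.044 0 0 0 .06;-.07 -.044 0 0 0 .06'
python3 -m inch '0 0 0 0 0 0;0 0 0 0 0 0'
python3 - <<'E'
from h import *
im=snap('wrist','w7');KT=cam('wrist')
hsv=cv2.cvtColor(im,cv2.COLOR_BGR2HSV);m=seg(im,'b')
c=max(cv2.findContours(m,cv2.RETR_EXTERNAL,cv2.CHAIN_APPROX_NONE)[0],key=cv2.contourArea)
print(cv2.boundingRect(c),cv2.minAreaRect(c))
print(pix((.4305,-.0588,.07),'wrist',KT))
E
```

```text
clock: 13.45
eef_pos: [0.432, -0.0588, 0.2176]
ee_rot: [-3.14, -0.001, 1.579]
contact_force: [1.0, 0.3, 0.2]
width: 0.0799
grip_force: 0.0
clock: 13.65
eef_pos: [0.4329, -0.0575, 0.2181]
ee_rot: [-3.141, -0.001, 1.582]
contact_force: [0.4, -0.4, -0.4]
width: 0.0802
grip_force: 0.0
(308, 0, 52, 55) ((333.13543701171875, 26.490150451660156), (50.65717697143555, 54.35853576660156), 1.5481576919555664)
[279.92078861 200.9576418 ]
```

View pics/w7.png

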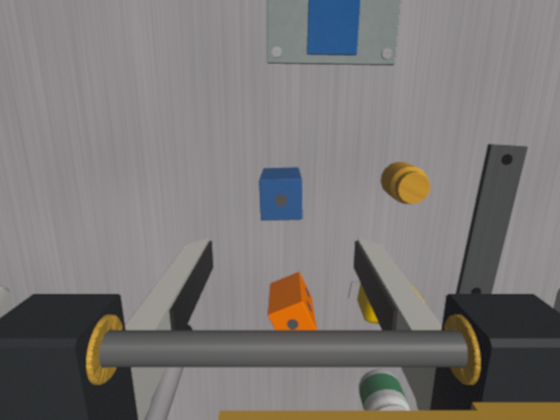

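Blue block's top has its dot at (281,200), matching the top-camera estimate. I descend on it.

```bash
python3 - <<'E'
from h import *
KT=cam('wrist');p=w((281,200),.07,'wrist',KT);print(p);go(p[0],p[1],.045,1.5733)
E
```

```text
[ 0.43150029 -0.05786404  0.07      ]
GO [-0.0005 -0.0014  0.1732] rz 0.0087 n 3.5
```

```bash
python3 -m inch '-.0005 -.0014 .04 0 0 .008;-.0005 -.0014 .08 0 0 .008;-.0005 -.0014 .12 0 0 .008;-.0005 -.0014 .15 0 0 .008;-.0005 -.0014 .173 0 0 .008'
python3 -m inch '0 0 0 0 0 0;0 0 0 0 0 0;0 0 0 0 0 0;0 0 0 0 0 0' 0 30
python3 -m inch '0 0 0 0 0 0;0 0 0 0 0 0'
python3 -m inch '0 0 -.03 0 0 0;0 0 -.07 0 0 0;0 0 -.1 0 0 0;0 0 -.12 0 0 0;0 0 -.12 0 0 0'
python3 -c "
from h import *
im=snap('wrist','w8');go(.4803,.1029,.13,np.pi/2)"
```

```text
clock: 14.2
eef_pos: [0.4305, -0.0577, 0.0436]
ee_rot: [-3.14, -0.001, 1.574]
contact_force: [0.2, -0.5, 0.8]
width: 0.08
grip_force: 0.0
clock: 14.6
eef_pos: [0.4324, -0.0591, 0.0468]
ee_rot: [3.139, 0.001, 1.572]
contact_force: [-0.4, -0.3, -0.1]
width: 0.0516
grip_force: 0.0
clock: 14.8
eef_pos: [0.4312, -0.059, 0.0463]
ee_rot: [3.141, 0.0, 1.572]
contact_force: [-1.3, 0.1, 5.8]
width: 0.0403
grip_force: 29.8
clock: 15.3
eef_pos: [0.4329, -0.0595, 0.1678]
ee_rot: [3.135, 0.002, 1.572]
contact_force: [0.7, 0.1, -4.2]
width: 0.0404
grip_force: 29.8
GO [0.162  0.0488 0.0361] rz 0.0009 n 3.5
```

View pics/w8.png

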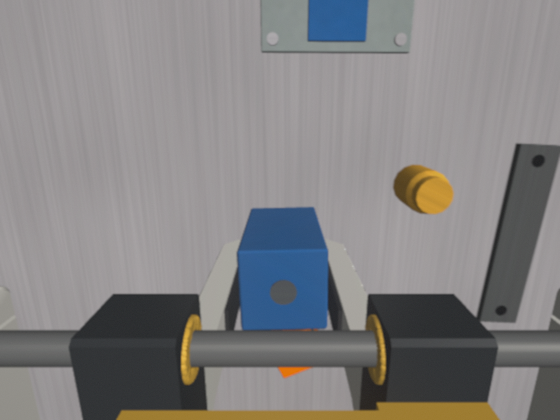

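Block held, with its dot at (283,292). I compute its offset in the hand and carry it over.

```bash
python3 - <<'E'
from h import *
KT=cam('wrist');o=bot.get_obs();p=w((283.3,292),o['eef_pos'][2]+.0237,'wrist',KT);print(tool(p-o['eef_pos']))
E
python3 -m inch '.04 .012 0 0 0 0;.08 .024 0 0 0 0;.12 .036 0 0 0 0;.15 .046 0 0 0 0;.162 .0485 0 0 0 0'
python3 -m inch '0 0 .02 0 0 0;0 0 .04 0 0 0;0 0 .04 0 0 0'
python3 -c "
from h import *
im=snap('wrist','w9');go(.4803,.1029,.057,np.pi/2)
KT=cam('wrist');sq(im,'o',(100,0,500,300),.01,KT)"
```

```text
[ 0.00074159  0.00050517 -0.02369931]
clock: 15.85
eef_pos: [0.479, 0.1055, 0.1633]
ee_rot: [-3.138, -0.001, 1.574]
contact_force: [0.2, -1.1, -3.6]
width: 0.0394
grip_force: 29.8
clock: 16.15
eef_pos: [0.4757, 0.1023, 0.1217]
ee_rot: [-3.132, 0.001, 1.572]
contact_force: [-0.2, -0.1, -3.8]
width: 0.0398
grip_force: 29.8
GO [0.0006 0.0036 0.0663] rz 0.0008 n 1.3
o [0.4827 0.2271] [0.0497 0.0498] deg 89.9
```

View pics/w9.png

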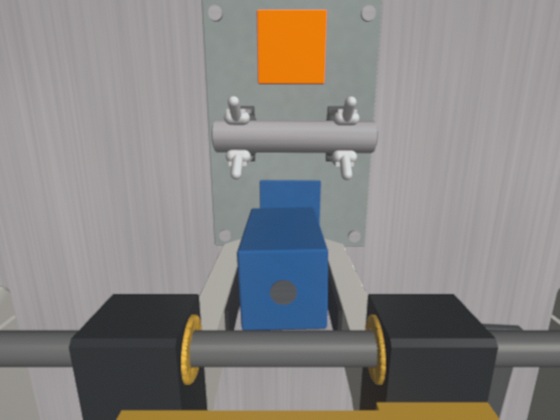

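Tube is home in both clips, spanning (213..377, 137), and the blue pad shows below the block. I take a settled measurement before lowering.

```bash
python3 -m inch '0 0 0 0 0 0;0 0 0 0 0 0'
python3 -c "
from h import *
im=snap('wrist');KT=cam('wrist');c=sq(im,'o',(100,0,500,300),.01,KT);go(c[0],c[1]-.124,.057,np.pi/2)"
```

```text
clock: 16.4
eef_pos: [0.4801, 0.1027, 0.1262]
ee_rot: [3.14, -0.0, 1.571]
contact_force: [-0.2, 1.6, -3.0]
width: 0.0403
grip_force: 29.8
o [0.4806 0.2268] [0.0494 0.0489] deg 0.1
GO [-0.      0.0004  0.0693] rz 0.0004 n 1.4
```

```bash
python3 -m inch '0 0 .03 0 0 0;0 0 .05 0 0 0;0 0 .06 0 0 0;0 0 .066 0 0 0;0 0 .066 0 0 0'
python3 -m inch '0 0 .0025 0 0 0;0 0 .0025 0 0 0;0 0 .0025 0 0 0'
python3 -m inch '0 0 0 0 0 0;0 0 0 0 0 0;0 0 0 0 0 0' .06
python3 -m inch '0 0 -.03 0 0 0;0 0 -.07 0 0 0;0 0 -.11 0 0 0;0 0 -.14 0 0 0;0 0 -.14 0 0 0'
python3 -m inch '0 0 0 0 0 0;0 0 0 0 0 0' .085
python3 -c "
from h import *
im=snap('wrist','w10');KT=cam('wrist');o=sq(im,'o',(100,0,500,300),.01,KT)
sq(im,'b',(100,0,500,380),.08,KT)
go(.4427,-.1881,.2,np.pi/2+.436)"
```

```text
clock: 16.95
eef_pos: [0.4796, 0.103, 0.0595]
ee_rot: [-3.142, -0.0, 1.572]
contact_force: [-0.2, -0.6, -2.9]
width: 0.0403
grip_force: 29.8
clock: 17.25
eef_pos: [0.4799, 0.1032, 0.0575]
ee_rot: [3.14, -0.0, 1.572]
contact_force: [0.1, -0.0, -3.0]
width: 0.0401
grip_force: 29.8
clock: 17.55
eef_pos: [0.48, 0.1032, 0.0575]
ee_rot: [3.14, -0.0, 1.572]
contact_force: [-0.5, -0.4, 1.3]
width: 0.0588
grip_force: 0.0
clock: 18.05
eef_pos: [0.4826, 0.1034, 0.2016]
ee_rot: [3.131, -0.001, 1.572]
contact_force: [0.4, 0.2, 0.5]
width: 0.0602
grip_force: 0.0
clock: 18.25
eef_pos: [0.4784, 0.103, 0.1956]
ee_rot: [-3.139, 0.0, 1.572]
contact_force: [-0.7, 0.1, 0.1]
width: 0.0721
grip_force: 0.0
o [0.4804 0.2269] [0.0493 0.0491] deg 0.1
b [0.4802 0.112 ] [0.039  0.0516] deg 0.1
GO [-0.2911 -0.0359 -0.0045] rz -0.435 n 5.9
```

View pics/w10.png

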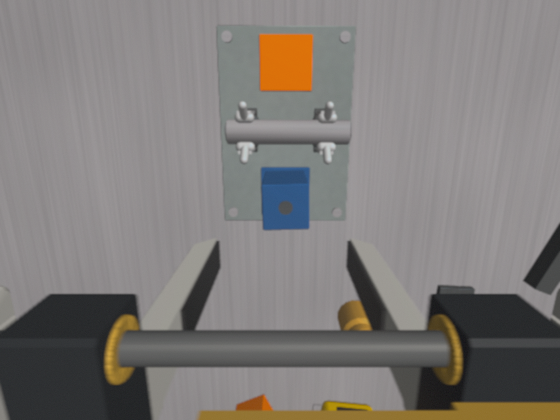

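Blue block stands square on its pad, dot at (286,208), with the tube still seated. Now the orange block.

```bash
python3 -m inch '-.045 -.005 0 0 0 -.1;-.09 -.01 0 0 0 -.2;-.135 -.015 0 0 0 -.3;-.18 -.02 0 0 0 -.4;-.225 -.03 0 0 0 -.47' .085
python3 -c "
from h import *
go(.4427,-.1881,.2,np.pi/2+.47)"
```

```text
clock: 18.8
eef_pos: [0.449, -0.1234, 0.1955]
ee_rot: [-3.14, -0.002, 2.046]
contact_force: [0.4, -0.1, 0.0]
width: 0.0845
grip_force: 0.0
GO [-0.0547 -0.0352 -0.0045] rz 0.0048 n 1.3
```

```bash
python3 -m inch '-.03 -.02 0 0 0 0;-.055 -.035 0 0 0 0;-.055 -.035 0 0 0 0;-.055 -.035 0 0 0 0'
python3 - <<'E'
from h import *
im=snap('wrist','w11');KT=cam('wrist')
q=pix((.4427,-.1881,.07),'wrist',KT);print(q)
m=seg(im,'o');c=[c for c in cv2.findContours(m,cv2.RETR_EXTERNAL,cv2.CHAIN_APPROX_NONE)[0] if cv2.contourArea(c)>300]
for k in c: print(cv2.minAreaRect(k),cv2.approxPolyDP(k,3,True)[:,0].tolist())
x,y=q.astype(int);cv2.imwrite('pics/c11.png',cv2.resize(im[y-60:y+60,x-80:x+80],None,fx=5,fy=5,interpolation=cv2.INTER_CUBIC))
for d in bot.tip_of('orange_block','wrist'): print(d)
E
```

```text
clock: 19.2
eef_pos: [0.4427, -0.1866, 0.1956]
ee_rot: [-3.14, -0.003, 2.04]
contact_force: [-0.1, 1.0, 0.2]
width: 0.085
grip_force: 0.0
[280.61222707 207.92347494]
((282.5654602050781, 202.53550720214844), (44.87508010864258, 55.868980407714844), 1.9091522693634033) [[265, 175], [260, 229], [302, 231], [305, 188], [301, 176]]
{'centre': [282.0, 193.7], 'conf': 0.57}
```

```bash
python3 -c "
from h import *
p=w((282.5,208.5),.07,'wrist');print(p);o=bot.get_obs();go(p[0],p[1],.046,o['ee_rot'][2]-.047)"
python3 -m inch '0 0 .04 0 0 .047;0 0 .08 0 0 .047;0 0 .12 0 0 .047;0 0 .14 0 0 .047;0 0 .149 0 0 .047'
python3 -c "
from h import *
p=w((282.5,208.5),.07,'wrist');go(.4427,-.1881,.046)"
```

```text
[ 0.44466243 -0.18760552  0.07      ]
GO [-0.0029  0.0007  0.1501] rz 0.047 n 3.0
clock: 19.8
eef_pos: [0.4421, -0.1845, 0.0458]
ee_rot: [-3.139, -0.004, 1.997]
contact_force: [-0.5, -0.1, 0.2]
width: 0.0852
grip_force: 0.0
GO [-0.0036 -0.0009 -0.0002] rz 0 n 0.1
```

```bash
python3 -m inch '-.003 0 0 0 0 0;-.003 0 0 0 0 0;-.003 0 0 0 0 0' - 30
python3 -m inch '0 0 0 0 0 0;0 0 0 0 0 0;0 0 0 0 0 0;0 0 0 0 0 0;0 0 0 0 0 0' 0 30
python3 -m inch '0 0 0 0 0 0;0 0 0 0 0 0'
python3 -m inch '0 0 -.03 0 0 0;0 0 -.07 0 0 0;0 0 -.11 0 0 0;0 0 -.13 0 0 0;0 0 -.13 0 0 0'
python3 -m inch '0 0 0 0 0 0;0 0 0 0 0 0'
python3 - <<'E'
from h import *
im=snap('wrist','w12')
m=seg(im,'o')[:326];c=max(cv2.findContours(m,cv2.RETR_EXTERNAL,cv2.CHAIN_APPROX_NONE)[0],key=cv2.contourArea)
print(cv2.approxPolyDP(c,4,True)[:,0].tolist())
g=cv2.cvtColor(im,cv2.COLOR_BGR2HSV)[...,1]
d=(g[270:320,262:308]<90).astype(np.uint8);M=cv2.moments(d,True);print(M['m00'],262+M['m10']/M['m00'],270+M['m01']/M['m00'])
p=(262+M['m10']/M['m00'],270+M['m01']/M['m00']);o=bot.get_obs();print(tool(w(p,o['eef_pos'][2]+.0243,'wrist')-o['eef_pos']))
go(.4803,.2268,.18,np.pi/2)
E
```

```text
clock: 20.1
eef_pos: [0.4459, -0.19, 0.0493]
ee_rot: [3.14, 0.002, 1.995]
contact_force: [0.0, 0.3, -0.4]
width: 0.0848
grip_force: 0.0
clock: 20.6
eef_pos: [0.4447, -0.1896, 0.048]
ee_rot: [3.141, 0.0, 1.995]
contact_force: [0.6, 0.5, -0.9]
width: 0.0482
grip_force: 0.0
clock: 20.8
eef_pos: [0.4443, -0.1895, 0.0479]
ee_rot: [-3.141, -0.0, 1.995]
contact_force: [-1.9, -0.9, 0.9]
width: 0.0399
grip_force: 30.0
clock: 21.3
eef_pos: [0.4464, -0.1905, 0.1805]
ee_rot: [3.138, 0.005, 1.995]
contact_force: [0.0, 0.0, -2.7]
width: 0.0394
grip_force: 30.0
clock: 21.5
eef_pos: [0.4434, -0.1887, 0.1759]
ee_rot: [-3.139, -0.004, 1.995]
contact_force: [-1.2, -0.0, -3.5]
width: 0.0398
grip_force: 30.0
[[253, 210], [239, 251], [241, 325], [325, 325], [328, 253], [313, 210]]
437.0 282.9359267734554 292.7597254004577
[ 0.00045517  0.00081896 -0.02430048]
GO [ 0.3637  0.2045 -0.0033] rz 0.424 n 8.3
```

```bash
python3 -m inch '.04 .023 0 0 0 0;.08 .046 0 0 0 0;.12 .069 0 0 0 0;.16 .092 0 0 0 0;.2 .11 0 0 0 0'
python3 -m inch '.04 .023 0 0 0 .08;.08 .046 0 0 0 .16;.12 .069 0 0 0 .25;.15 .085 0 0 0 .35;.1635 .0945 0 0 0 .424'
python3 -m inch '0 0 0 0 0 0;0 0 0 0 0 0;0 0 0 0 0 0'
python3 -c "
from h import *
go(.4803,.2268,.06,np.pi/2)"
```

```text
clock: 22.05
eef_pos: [0.4622, 0.0399, 0.1765]
ee_rot: [-3.14, -0.001, 1.995]
contact_force: [1.1, -0.3, -3.0]
width: 0.0398
grip_force: 30.0
clock: 22.55
eef_pos: [0.4805, 0.2288, 0.1761]
ee_rot: [-3.139, -0.0, 1.57]
contact_force: [0.4, -0.7, -2.6]
width: 0.0399
grip_force: 30.0
clock: 22.85
eef_pos: [0.4809, 0.2248, 0.1771]
ee_rot: [-3.14, 0.001, 1.571]
contact_force: [-0.6, 0.8, -3.0]
width: 0.0402
grip_force: 30.0
GO [ 0.0022 -0.0004  0.1171] rz 0.0 n 2.3
```

```bash
python3 -m inch '.0015 -.0005 .03 0 0 0;.0015 -.0005 .06 0 0 0;.0015 -.0005 .09 0 0 0;.0015 -.0005 .105 0 0 0;.0015 -.0005 .113 0 0 0'
python3 -m inch '0 0 .002 0 0 0;0 0 .004 0 0 0;0 0 .0055 0 0 0;0 0 .0055 0 0 0'
python3 -c "
from h import *
go(.4803,.2268,.0585,np.pi/2)"
```

```text
clock: 23.35
eef_pos: [0.4799, 0.2258, 0.0634]
ee_rot: [-3.138, 0.001, 1.57]
contact_force: [-0.1, -1.1, -2.0]
width: 0.0395
grip_force: 30.0
clock: 23.75
eef_pos: [0.4815, 0.2275, 0.0602]
ee_rot: [3.14, -0.0, 1.571]
contact_force: [0.1, 0.1, -2.2]
width: 0.0398
grip_force: 30.0
GO [-0.0007 -0.0012  0.0017] rz 0.0 n 0.0
```

Next: lower the last 2 mm, release, retreat, and go over the bar.

```bash
python3 -m inch '0 0 .0015 0 0 0;0 0 .0015 0 0 0;0 0 .0015 0 0 0'
python3 -m inch '0 0 0 0 0 0;0 0 0 0 0 0;0 0 0 0 0 0' .06
python3 -m inch '0 0 -.03 0 0 0;0 0 -.07 0 0 0;0 0 -.11 0 0 0;0 0 -.14 0 0 0;0 0 -.14 0 0 0'
python3 -m inch '-.04 .02 0 0 0 0;-.08 .05 0 0 0 0;-.12 .07 0 0 0 0;-.16 .09 0 0 0 0;-.2 .11 0 0 0 0' .07
python3 -m inch '0 0 0 0 0 0;0 0 0 0 0 0'
python3 - <<'E'
from h import *
im=snap('wrist','w13');KT=cam('wrist')
go(.6694,-.1065,.2,np.deg2rad(87.3))
for z,c in ((.08,'b'),(.08,'o')): sq(im,c,(100,0,400,300),z,KT)
im=snap('top','t13');K=cam('top')
sq(im,'b',(215,200,245,240),.08,K);sq(im,'o',(170,200,203,240),.08,K)
E
```

```text
clock: 24.05
eef_pos: [0.4811, 0.2275, 0.0581]
ee_rot: [3.141, -0.0, 1.571]
contact_force: [0.2, 0.4, -2.4]
width: 0.0399
grip_force: 30.0
clock: 24.35
eef_pos: [0.4814, 0.2275, 0.0583]
ee_rot: [3.141, -0.0, 1.571]
contact_force: [-0.1, 0.2, -1.0]
width: 0.0587
grip_force: 0.0
clock: 24.85
eef_pos: [0.484, 0.2284, 0.2029]
ee_rot: [3.132, -0.003, 1.571]
contact_force: [-0.7, 0.3, 0.4]
width: 0.0599
grip_force: 0.0
clock: 25.35
eef_pos: [0.591, 0.0258, 0.1965]
ee_rot: [-3.14, -0.0, 1.571]
contact_force: [0.3, 0.7, -0.2]
width: 0.0701
grip_force: 0.0
clock: 25.55
eef_pos: [0.5905, 0.0266, 0.1964]
ee_rot: [-3.139, -0.001, 1.568]
contact_force: [0.4, 0.9, 0.1]
width: 0.0701
grip_force: 0.0
GO [-0.134   0.0794 -0.0036] rz 0.0463 n 3.1
b [0.4907 0.1054] [0.041  0.0622] deg 90.0
o [0.4993 0.1842] [0.0013 0.0341] deg 89.9
b [0.475  0.0949] [0.0441 0.0524] deg 1.2
o [0.4767 0.2016] [0.0468 0.0366] deg 1.2
```

View pics/w13.png

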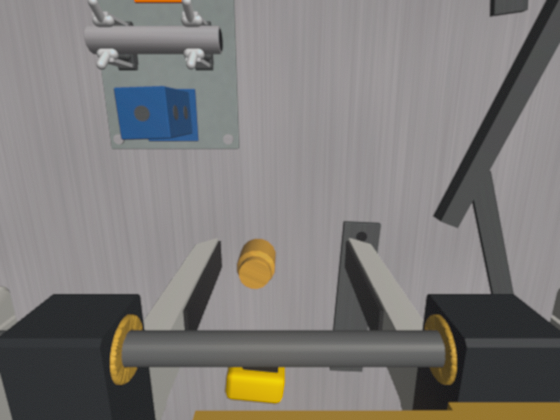

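Blue block is square on its pad with the tube seated. The bar is at (355,300) and the weight at (257,263). I move above the bar and check the orange block from the scene camera.

```bash
python3 -m inch '-.03 .02 0 0 0 .046;-.07 .04 0 0 0 .046;-.1 .06 0 0 0 .046;-.134 .079 0 0 0 .046;-.134 .079 0 0 0 .046'
python3 -m inch '0 0 0 0 0 0;0 0 0 0 0 0'
python3 - <<'E'
from h import *
im=snap('wrist','w14');KT=cam('wrist')
g=cv2.cvtColor(im,cv2.COLOR_BGR2GRAY)
m=cv2.inRange(cv2.GaussianBlur(g,(3,3),0),0,95);x,y=pix((.6694,-.1065,.008),'wrist',KT).astype(int);print(x,y)
for r in (y-60,y-30,y,y+20): 
    v=np.where(m[r,x-40:x+40])[0];print(r,v.min()+x-40,v.max()+x-40)
for r in (y-30,y+20):
    v=g[r,x-40:x+40];print(v.tolist())
print(g[y-110:y-40,x].tolist())
snap('scene','s14')
for n in('orange_block','blue_block'):
  for d in bot.tip_of(n,'scene'): print(n,d['centre'],round(d['conf'],2),w(d['centre'],.01,'scene'))
E
```

```text
clock: 26.15
eef_pos: [0.6718, -0.1091, 0.1971]
ee_rot: [3.14, 0.002, 1.523]
contact_force: [-0.8, -0.1, 0.0]
width: 0.0703
grip_force: 0.0
clock: 26.35
eef_pos: [0.6692, -0.1045, 0.1979]
ee_rot: [-3.141, -0.001, 1.527]
contact_force: [0.7, 1.0, -0.3]
width: 0.0701
grip_force: 0.0
282 191
131 267 303
161 267 303
191 267 302
211 268 301
[150, 150, 150, 151, 151, 151, 151, 151, 151, 149, 149, 150, 150, 151, 151, 153, 153, 151, 150, 149, 150, 151, 147, 126, 99, 88, 87, 88, 89, 88, 88, 87, 87, 88, 88, 86, 86, 87, 86, 88, 87, 88, 87, 87, 87, 87, 88, 88, 86, 86, 86, 87, 87, 87, 87, 88, 87, 87, 87, 86, 86, 91, 114, 140, 150, 150, 149, 150, 152, 152, 150, 150, 150, 147, 146, 147, 147, 146, 147, 149]
[149, 148, 146, 150, 150, 151, 150, 153, 152, 152, 152, 153, 151, 149, 150, 149, 150, 152, 151, 153, 153, 152, 152, 146, 121, 92, 84, 87, 88, 88, 87, 87, 87, 87, 87, 86, 87, 87, 88, 88, 88, 88, 87, 87, 87, 88, 88, 87, 86, 86, 86, 85, 88, 88, 87, 88, 87, 87, 86, 86, 92, 115, 142, 155, 155, 153, 152, 151, 152, 154, 157, 155, 154, 150, 148, 148, 150, 150, 149, 151]
[149, 150, 149, 147, 148, 147, 148, 147, 148, 148, 148, 147, 149, 148, 135, 107, 91, 88, 89, 89, 89, 88, 88, 87, 84, 74, 59, 52, 50, 51, 50, 49, 51, 50, 54, 62, 75, 88, 89, 88, 90, 90, 89, 88, 90, 89, 88, 90, 89, 90, 89, 89, 89, 90, 89, 89, 89, 89, 87, 88, 88, 89, 88, 89, 89, 88, 88, 88, 87, 88]
blue_block [331.0, 187.8] 0.5 [0.48368421 0.09947647 0.01      ]
```

```bash
python3 - <<'E'
from h import *
KT=cam('wrist');e=w((283,96),.008,'wrist',KT);o=bot.get_obs()
u=np.array([np.cos(o['ee_rot'][2]),np.sin(o['ee_rot'][2])]);c=w((284.8,191),.008,'wrist',KT)[:2];ce=e[:2]-u*.095
print(ce,c);go(ce[0],ce[1],.0215)
im=cv2.imread('pics/s14.png')
K=cam('scene');P=[pix((.4803+a,.2268+b,z),'scene',K) for a in(-.02,.02) for b in (-.02,.02) for z in (.01,.08)];P=np.array(P);print(P.min(0),P.max(0))
m=seg(im,'o')
for k in cv2.findContours(m[80:230,300:420],cv2.RETR_EXTERNAL,cv2.CHAIN_APPROX_NONE)[0]:
  if cv2.contourArea(k)>30: x,y,a,b=cv2.boundingRect(k);print(x+300,y+80,x+a+300,y+b+80)
E
```

```text
[ 0.67000934 -0.10610787] [ 0.67193035 -0.10664826]
GO [-0.0009  0.0004  0.1769] rz 0 n 3.5
[354.29535915 135.01080308] [382.89823865 171.93006782]
302 225 315 230
369 182 387 196
```

```bash
python3 - <<'E'
from h import *
im=snap('top','t15');K=cam('top');m=seg(im,'o')
print(pix((.4803,.2268,.08),'top'),pix((.4803,.2268,.01),'top'))
for k in cv2.findContours(m[190:250,140:260],cv2.RETR_EXTERNAL,cv2.CHAIN_APPROX_NONE)[0]:
  if cv2.contourArea(k)>5: print(cv2.boundingRect(k),cv2.contourArea(k))
sq(im,'o',(140,195,225,245),.08,K);sq(im,'b',(205,195,260,245),.08,K)
for n in('orange_block','blue_block','tube'):
  for d in bot.tip_of(n,'top'): print(n,d['centre'],round(d['conf'],2),w(d['centre'],.01,'top'))
cv2.imwrite('pics/t15c.png',np.hstack([cv2.resize(im[185:255,150:260],None,fx=5,fy=5,interpolation=cv2.INTER_CUBIC)]))
E
```

```text
[177.41362363 217.40616388] [184.35590115 219.13273384]
(31, 20, 24, 19) 281.5
o [0.4765 0.2135] [0.0468 0.0606] deg 1.2
b [0.4749 0.0964] [0.0441 0.0494] deg 1.1
orange_block [181.8, 218.8] 0.8 [0.48107991 0.23395388 0.01      ]
blue_block [384.8, 194.1] 0.16 [ 0.56073459 -0.32611748  0.01      ]
tube [380.9, 293.9] 0.75 [ 0.28820403 -0.316134    0.01      ]
tube [206.1, 218.3] 0.55 [0.48383394 0.16639965 0.01      ]
tube [425.9, 210.4] 0.51 [ 0.51780201 -0.43855801  0.01      ]
```

View pics/t15c.png

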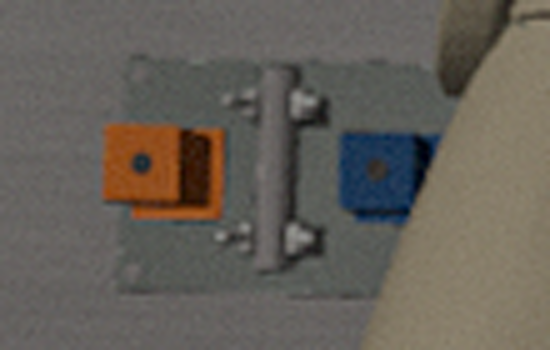

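Top crop: the orange block is upright on its pad, dot at about (178,218) as predicted. The tube is home, and the blue block's dot is at (225,219). Now grasp the bar.

```bash
python3 -m inch '-.001 .001 .04 0 0 0;-.001 .001 .08 0 0 0;-.001 .001 .12 0 0 0;-.001 .001 .155 0 0 0;-.001 .001 .168 0 0 0'
python3 -m inch '0 0 .004 0 0 0;0 0 .006 0 0 0;0 0 .006 0 0 0'
python3 -c "
from h import *
go(.6702,-.1061,.021)"
```

```text
clock: 27.25
eef_pos: [0.6683, -0.107, 0.0261]
ee_rot: [-3.135, -0.002, 1.525]
contact_force: [-0.2, -0.9, -0.2]
width: 0.0701
grip_force: 0.0
clock: 27.55
eef_pos: [0.6724, -0.108, 0.0257]
ee_rot: [3.138, 0.001, 1.525]
contact_force: [-0.2, -0.5, -0.5]
width: 0.0697
grip_force: 0.0
GO [ 0.0018 -0.0023  0.0047] rz 0 n 0.1
```

```bash
python3 -m inch '.001 0 .0025 0 0 0;.001 0 .0025 0 0 0;.001 0 .0025 0 0 0'
python3 -m inch '0 0 0 0 0 0;0 0 0 0 0 0'
python3 -c "
from h import *
go(.6702,-.1061,.021)"
```

```text
clock: 27.85
eef_pos: [0.6714, -0.1067, 0.0222]
ee_rot: [3.14, 0.0, 1.525]
contact_force: [-0.4, 0.1, 0.0]
width: 0.07
grip_force: 0.0
clock: 28.05
eef_pos: [0.6711, -0.1067, 0.0217]
ee_rot: [3.141, -0.0, 1.525]
contact_force: [-0.7, 0.1, 0.5]
width: 0.0702
grip_force: 0.0
GO [ 0.0005 -0.0009  0.0007] rz 0 n 0.0
```

```bash
python3 -m inch '0 0 .0007 0 0 0;0 0 .0007 0 0 0;0 0 .0007 0 0 0;0 0 .0007 0 0 0;0 0 .0007 0 0 0' 0 55
python3 -m inch '0 0 0 0 0 0;0 0 0 0 0 0'
python3 -m inch '0 0 -.02 0 0 0;0 0 -.05 0 0 0;0 0 -.09 0 0 0;0 0 -.13 0 0 0;0 0 -.16 0 0 0'
python3 -m inch '0 0 0 0 0 0;0 0 0 0 0 0'
python3 - <<'E'
from h import *
im=snap('wrist','w16');KT=cam('wrist');o=bot.get_obs()
g=cv2.GaussianBlur(cv2.cvtColor(im,cv2.COLOR_BGR2GRAY),(3,3),0)
print(g[0:240:5,283].tolist());
for r in (120,160,200,220): print(r,g[r,225:345:3].tolist())
go(.4803,.1648,.18,np.pi/2)
E
```

```text
clock: 28.55
eef_pos: [0.671, -0.1067, 0.0207]
ee_rot: [-3.141, -0.0, 1.525]
contact_force: [-0.4, -0.7, -0.5]
width: 0.0391
grip_force: 55.0
clock: 28.75
eef_pos: [0.6709, -0.1066, 0.0207]
ee_rot: [-3.141, -0.0, 1.525]
contact_force: [0.4, 0.7, -1.1]
width: 0.0392
grip_force: 55.0
clock: 29.25
eef_pos: [0.6712, -0.1066, 0.1825]
ee_rot: [3.141, 0.0, 1.525]
contact_force: [1.5, 0.1, -4.3]
width: 0.0395
grip_force: 55.0
clock: 29.45
eef_pos: [0.6704, -0.1065, 0.1796]
ee_rot: [-3.14, -0.0, 1.525]
contact_force: [0.5, -0.2, -3.9]
width: 0.0391
grip_force: 55.0
[163, 164, 163, 164, 164, 164, 165, 165, 165, 166, 166, 166, 167, 167, 166, 97, 96, 96, 95, 54, 54, 53, 53, 52, 94, 94, 94, 94, 95, 94, 95, 95, 94, 94, 94, 95, 95, 95, 94, 95, 95, 94, 95, 94, 95, 95, 94, 95]
120 [166, 164, 165, 167, 168, 167, 117, 98, 98, 98, 99, 96, 94, 96, 95, 95, 96, 98, 97, 94, 95, 97, 97, 96, 96, 96, 96, 96, 97, 96, 97, 96, 95, 141, 164, 161, 163, 164, 163, 164]
160 [168, 167, 166, 165, 165, 167, 157, 95, 98, 98, 98, 96, 94, 95, 94, 94, 95, 97, 97, 95, 95, 97, 96, 94, 96, 95, 96, 96, 96, 96, 96, 95, 102, 160, 164, 163, 163, 166, 166, 167]
200 [167, 169, 166, 167, 166, 165, 167, 104, 97, 97, 98, 98, 96, 96, 95, 94, 95, 97, 96, 95, 96, 96, 95, 95, 95, 96, 95, 97, 96, 95, 96, 95, 136, 169, 168, 167, 166, 167, 169, 170]
220 [166, 169, 167, 165, 168, 164, 167, 110, 96, 97, 97, 98, 96, 97, 95, 94, 96, 96, 96, 95, 95, 96, 95, 94, 95, 95, 95, 96, 95, 96, 96, 96, 144, 169, 169, 167, 167, 167, 169, 170]
GO [ 0.2621 -0.2015 -0.0007] rz -0.046 n 6.6
```

```bash
python3 - <<'E'
from h import *
o=bot.get_obs()
for r in (72,):
  print(tool(w((283,r),o['eef_pos'][2]-.0127,'wrist')-o['eef_pos']))
im=cv2.imread('pics/w16.png');g=cv2.cvtColor(im,cv2.COLOR_BGR2GRAY);print(g[66:80,283].tolist())
E
python3 -m inch '.035 -.027 0 0 0 0;.07 -.054 0 0 0 0;.105 -.08 0 0 0 0;.14 -.107 0 0 0 0;.175 -.134 0 0 0 0'
python3 -m inch '.035 -.027 0 0 0 -.02;.07 -.05 0 0 0 -.046;.087 -.067 0 0 0 -.046;.087 -.067 0 0 0 -.046;.087 -.067 0 0 0 -.046'
python3 -m inch '0 0 0 0 0 0;0 0 0 0 0 0'
python3 -c "
from h import *
go(.4803,.1648,.101,np.pi/2)"
```

```text
[0.09701502 0.00028245 0.01279529]
[167, 166, 167, 167, 167, 165, 153, 123, 101, 95, 95, 96, 95, 95]
clock: 30.0
eef_pos: [0.5422, 0.0755, 0.1776]
ee_rot: [-3.136, -0.0, 1.524]
contact_force: [1.1, 0.8, -3.7]
width: 0.0391
grip_force: 55.0
clock: 30.5
eef_pos: [0.481, 0.1642, 0.1788]
ee_rot: [-3.138, 0.001, 1.572]
contact_force: [0.4, -0.7, -3.8]
width: 0.0389
grip_force: 55.0
clock: 30.7
eef_pos: [0.4828, 0.1634, 0.18]
ee_rot: [-3.141, 0.0, 1.569]
contact_force: [0.5, -0.1, -4.6]
width: 0.039
grip_force: 55.0
GO [ 0.0014 -0.0024  0.079 ] rz -0.0014 n 1.6
```

```bash
python3 -m inch '0 -.002 .025 0 0 0;0 -.002 .045 0 0 0;0 -.002 .06 0 0 0;0 -.002 .068 0 0 0;0 -.002 .071 0 0 0'
python3 -m inch '0 0 .002 0 0 0;0 0 .004 0 0 0;0 0 .005 0 0 0;0 0 .005 0 0 0'
python3 -c "
from h import *
go(.4803,.1648,.1005,np.pi/2)"
```

```text
clock: 31.2
eef_pos: [0.4803, 0.1637, 0.1089]
ee_rot: [-3.14, 0.0, 1.57]
contact_force: [-0.8, -0.2, -3.5]
width: 0.0389
grip_force: 55.0
clock: 31.6
eef_pos: [0.4805, 0.1644, 0.1051]
ee_rot: [3.141, -0.0, 1.571]
contact_force: [-0.2, 0.1, -4.1]
width: 0.039
grip_force: 55.0
GO [ 0.0004 -0.0002  0.0046] rz 0.0001 n 0.1
```

```bash
python3 -m inch '0 0 .001 0 0 0;0 0 .002 0 0 0;0 0 .003 0 0 0;0 0 .003 0 0 0'
python3 -m inch '0 0 .001 0 0 0;0 0 .001 0 0 0;0 0 .001 0 0 0'
python3 -c "
from h import *
go(.4803,.1648,.1005,np.pi/2)"
```

```text
clock: 32.0
eef_pos: [0.4802, 0.1643, 0.1017]
ee_rot: [-3.141, -0.0, 1.571]
contact_force: [-0.2, 0.2, -4.3]
width: 0.0387
grip_force: 55.0
clock: 32.3
eef_pos: [0.4803, 0.1643, 0.1007]
ee_rot: [-3.141, -0.0, 1.571]
contact_force: [0.4, -0.1, -3.5]
width: 0.0389
grip_force: 55.0
GO [0.0005 0.     0.0002] rz -0.0001 n 0.0
```

```bash
python3 -m inch '0 0 .0005 0 0 0;0 0 .0008 0 0 0;0 0 .0008 0 0 0'
python3 -m inch '0 0 0 0 0 0;0 0 0 0 0 0;0 0 0 0 0 0' .06
python3 -m inch '0 0 -.03 0 0 0;0 0 -.06 0 0 0;0 0 -.09 0 0 0;0 0 -.12 0 0 0;0 0 -.12 0 0 0' .075
python3 -m inch '-.04 .015 0 0 0 0;-.08 .03 0 0 0 0;-.12 .045 .01 0 0 0;-.16 .06 .02 0 0 0;-.2 .078 .02 0 0 0'
python3 -m inch '-.015 0 0 0 0 0;-.015 0 0 0 0 0;-.015 0 0 0 0 0'
python3 - <<'E'
from h import *
im=snap('wrist','w17');KT=cam('wrist')
q=pix((.5598,-.0503,.05),'wrist',KT);x,y=q.astype(int);print(q)
hsv=cv2.cvtColor(im,cv2.COLOR_BGR2HSV);print(hsv[y-50:y+40:4,x].tolist())
m=seg(im,'y')
for k in cv2.findContours(m,cv2.RETR_EXTERNAL,cv2.CHAIN_APPROX_NONE)[0]:
  if cv2.contourArea(k)>200: print(cv2.boundingRect(k),cv2.contourArea(k))
gg=cv2.GaussianBlur(hsv[...,2],(5,5),1.2)
print(cv2.HoughCircles(gg,cv2.HOUGH_GRADIENT,1,15,param1=80,param2=14,minRadius=12,maxRadius=26))
# bar check
snap('scene')
for d in bot.tip_of('flat_bar','scene'): print('bar',d['centre'],d['conf'],w(d['centre'],.08,'scene'))
for d in bot.tip_of('weight','wrist'): print(d, w(d['centre'],0,'wrist',KT))
E
```

```text
clock: 32.6
eef_pos: [0.4803, 0.1643, 0.1006]
ee_rot: [3.141, -0.0, 1.571]
contact_force: [-2.3, -0.2, 4.6]
width: 0.0392
grip_force: 55.0
clock: 32.9
eef_pos: [0.4807, 0.1644, 0.1]
ee_rot: [3.141, -0.0, 1.571]
contact_force: [-0.8, -0.7, 0.2]
width: 0.0584
grip_force: 0.0
clock: 33.4
eef_pos: [0.4832, 0.1649, 0.224]
ee_rot: [3.133, -0.002, 1.571]
contact_force: [0.1, -0.4, 0.4]
width: 0.0752
grip_force: 0.0
clock: 33.9
eef_pos: [0.557, -0.037, 0.1973]
ee_rot: [-3.137, -0.001, 1.571]
contact_force: [0.6, 0.8, -0.7]
width: 0.0748
grip_force: 0.0
clock: 34.2
eef_pos: [0.5574, -0.0498, 0.1993]
ee_rot: [-3.14, -0.002, 1.57]
contact_force: [1.1, -0.1, -0.1]
width: 0.0748
grip_force: 0.0
[285.13692919 200.41274974]
[[170, 5, 143], [0, 7, 144], [8, 7, 143], [170, 5, 143], [173, 7, 143], [17, 100, 140], [19, 162, 145], [19, 174, 194], [19, 162, 154], [19, 172, 175], [19, 172, 179], [19, 172, 182], [19, 171, 180], [19, 169, 172], [19, 171, 180], [19, 170, 179], [17, 118, 168], [168, 9, 147], [0, 5, 147], [173, 7, 147], [165, 7, 148], [165, 7, 147], [170, 5, 147]]
(206, 402, 354, 18) 3769.0
(434, 314, 36, 71) 1077.5
(97, 314, 36, 71) 1143.5
(253, 292, 63, 39) 2088.5
(540, 273, 20, 41) 469.0
(269, 171, 39, 44) 1295.0
[[[286.5 194.5  19.9]
  [437.5 337.5  25.4]
  [284.5 404.5  18.3]]]
{'centre': [289.9, 188.3], 'conf': 0.84} [ 0.56522327 -0.04952063  0.        ]
```

```bash
python3 - <<'E'
from h import *
from scipy.optimize import least_squares
KT=cam('wrist');t=np.linspace(0,2*np.pi,60)
def bb(p): 
    P=np.array([pix((p[0]+r*np.cos(a),p[1]+r*np.sin(a),z),'wrist',KT) for r,z in ((.02,0),(.02,.036),(.016,.05)) for a in t]);return np.r_[P.min(0),P.max(0)]
s=least_squares(lambda p:bb(p)-[269,171,308,215],[.56,-.05],x_scale=.01,diff_step=1e-3);print(s.x,s.fun)
go(s.x[0],s.x[1],.03,np.pi/2)
im=snap('top','t18');K=cam('top')
print([pix((.48,.165+d,.088),'top').round(1).tolist() for d in(-.095,0,.095)])
g=cv2.cvtColor(im,cv2.COLOR_BGR2GRAY);print(g[216,160:260:2].tolist());print(g[200:236,190].tolist())
E
```

```text
[ 0.56377306 -0.04974713] [-0.89459515 -1.00287932  0.89565062  0.95813919]
GO [-0.0007  0.0059  0.1702] rz 0.0019 n 3.4
[[237.3, 218.5], [200.4, 217.8], [163.7, 217.1]]
[101, 93, 80, 39, 34, 1, 38, 52, 44, 46, 51, 50, 50, 52, 47, 45, 44, 46, 42, 46, 52, 46, 48, 54, 48, 53, 40, 59, 126, 133, 117, 102, 89, 67, 51, 38, 46, 53, 50, 30, 98, 91, 99, 99, 100, 103, 99, 102, 102, 97]
[88, 79, 86, 83, 87, 78, 84, 83, 89, 85, 70, 50, 47, 51, 54, 48, 45, 45, 51, 54, 50, 49, 53, 42, 59, 41, 61, 104, 91, 67, 90, 89, 83, 88, 86, 90]
```

```bash
python3 -m inch '-.001 .005 .04 0 0 0;-.001 .005 .08 0 0 0;-.001 .005 .12 0 0 0;-.001 .005 .155 0 0 0;-.001 .005 .17 0 0 0'
python3 -m inch '0 0 0 0 0 0;0 0 0 0 0 0;0 0 0 0 0 0' .06
python3 -m inch '0 0 0 0 0 0;0 0 0 0 0 0;0 0 0 0 0 0;0 0 0 0 0 0;0 0 0 0 0 0' 0 30
python3 -m inch '0 0 -.03 0 0 0;0 0 -.07 0 0 0;0 0 -.11 0 0 0;0 0 -.15 0 0 0;0 0 -.17 0 0 0'
python3 -m inch '0 0 0 0 0 0;0 0 0 0 0 0'
python3 - <<'E'
from h import *
im=snap('wrist','w19');KT=cam('wrist');o=bot.get_obs();m=seg(im,'y');m[326:]=0
k=max([c for c in cv2.findContours(m,cv2.RETR_EXTERNAL,cv2.CHAIN_APPROX_NONE)[0] if 260<c[:,0,0].mean()<310],key=cv2.contourArea)
print(cv2.boundingRect(k))
t=np.linspace(0,2*np.pi,60);b=o['eef_pos'].copy();b[2]-=.03
P=np.array([pix(b+[r*np.cos(a),r*np.sin(a),z],'wrist',KT) for r,z in ((.02,0),(.02,.036),(.016,.05)) for a in t]);print(P.min(0),P.max(0))
go(.4803,.1648,.2,np.pi/2)
E
```

```text
clock: 34.95
eef_pos: [0.5609, -0.0502, 0.027]
ee_rot: [-3.136, -0.001, 1.572]
contact_force: [-0.9, 0.3, -0.1]
width: 0.0748
grip_force: 0.0
clock: 35.25
eef_pos: [0.5646, -0.0516, 0.0315]
ee_rot: [3.139, 0.001, 1.571]
contact_force: [0.4, 0.9, 1.0]
width: 0.0604
grip_force: 0.0
clock: 35.75
eef_pos: [0.5622, -0.0517, 0.0306]
ee_rot: [-3.14, -0.0, 1.571]
contact_force: [-2.9, -1.1, 5.8]
width: 0.0389
grip_force: 30.0
clock: 36.25
eef_pos: [0.5646, -0.0519, 0.203]
ee_rot: [3.137, 0.001, 1.571]
contact_force: [0.7, 0.2, -4.4]
width: 0.0392
grip_force: 30.0
clock: 36.45
eef_pos: [0.5625, -0.0515, 0.1987]
ee_rot: [-3.14, -0.001, 1.571]
contact_force: [-0.5, -0.8, -4.7]
width: 0.0393
grip_force: 30.0
(244, 214, 80, 112)
[242.12273442 215.99897622] [322.29802802 319.86553884]
GO [ 0.2162 -0.0816 -0.0017] rz -0.0001 n 4.6
```

```bash
python3 -m inch '.04 -.015 0 0 0 0;.08 -.03 0 0 0 0;.12 -.045 0 0 0 0;.16 -.06 0 0 0 0;.2 -.075 0 0 0 0'
python3 -m inch '.01 -.0065 0 0 0 0;.0155 -.0065 0 0 0 0;.0155 -.0065 .01 0 0 0;.0155 -.0065 .02 0 0 0;.0155 -.0065 .02 0 0 0'
python3 -m inch '0 0 0 0 0 0;0 0 0 0 0 0'
python3 -c "
from h import *
go(.4803,.164,.119,np.pi/2)"
```

```text
clock: 37.0
eef_pos: [0.4861, 0.1495, 0.1974]
ee_rot: [-3.137, 0.001, 1.57]
contact_force: [0.9, 0.5, -3.8]
width: 0.0396
grip_force: 30.0
clock: 37.5
eef_pos: [0.4808, 0.1622, 0.1775]
ee_rot: [-3.137, 0.001, 1.569]
contact_force: [-1.0, -0.3, -4.6]
width: 0.0392
grip_force: 30.0
clock: 37.7
eef_pos: [0.4823, 0.1632, 0.18]
ee_rot: [3.141, -0.0, 1.57]
contact_force: [0.3, -0.9, -3.2]
width: 0.039
grip_force: 30.0
GO [ 0.0008 -0.0021  0.061 ] rz -0.0012 n 1.2
```

```bash
python3 -m inch '0 -.0015 .02 0 0 0;0 -.0015 .035 0 0 0;0 -.0015 .047 0 0 0;0 -.0015 .053 0 0 0;0 -.0015 .056 0 0 0'
python3 -m inch '0 0 .001 0 0 0;0 0 .002 0 0 0;0 0 .002 0 0 0;0 0 .002 0 0 0'
python3 -c "
from h import *
go(.4803,.164,.1186,np.pi/2)"
```

```text
clock: 38.2
eef_pos: [0.4804, 0.1637, 0.1237]
ee_rot: [-3.141, -0.0, 1.571]
contact_force: [-0.6, -0.0, -5.0]
width: 0.0392
grip_force: 30.0
clock: 38.6
eef_pos: [0.4806, 0.1639, 0.1224]
ee_rot: [3.141, -0.0, 1.571]
contact_force: [0.0, 0.6, -3.9]
width: 0.0391
grip_force: 30.0
GO [ 0.0001 -0.0003  0.0038] rz 0.0 n 0.1
```

```bash
python3 -m inch '0 0 .001 0 0 0;0 0 .002 0 0 0;0 0 .003 0 0 0;0 0 .003 0 0 0'
python3 -m inch '0 0 .0005 0 0 0;0 0 .0008 0 0 0;0 0 .0008 0 0 0'
```

```text
clock: 39.0
eef_pos: [0.4801, 0.1638, 0.1188]
ee_rot: [-3.141, 0.0, 1.571]
contact_force: [-1.0, 0.4, -4.2]
width: 0.0395
grip_force: 30.0
clock: 39.3
eef_pos: [0.4803, 0.1638, 0.1186]
ee_rot: [3.141, -0.0, 1.571]
contact_force: [-0.5, -0.0, 0.1]
width: 0.039
grip_force: 30.0
```

Weight is bearing on the bar. Release and retreat clear, then check.

```bash
python3 -m inch '0 0 0 0 0 0;0 0 0 0 0 0;0 0 0 0 0 0' .06
python3 -m inch '0 0 -.02 0 0 0;0 0 -.05 0 0 0;0 0 -.09 0 0 0;0 0 -.13 0 0 0;0 0 -.13 0 0 0' .075
python3 -m inch '-.04 0 0 0 0 0;-.08 0 0 0 0 0;-.12 0 0 0 0 0;-.12 0 0 0 0 0;-.12 0 0 0 0 0'
python3 - <<'E'
from h import *
im=snap('wrist','w20');KT=cam('wrist')
m=seg(im,'y');k=[c for c in cv2.findContours(m[:230],cv2.RETR_EXTERNAL,cv2.CHAIN_APPROX_NONE)[0] if cv2.contourArea(c)>200]
print([cv2.boundingRect(c) for c in k])
t=np.linspace(0,2*np.pi,60);b=np.array([.4803,.1648,.088])
P=np.array([pix(b+[r*np.cos(a),r*np.sin(a),z],'wrist',KT) for r,z in ((.02,0),(.02,.036),(.016,.05)) for a in t]);print(P.min(0),P.max(0)-P.min(0))
snap('scene','s20');snap('top','t20')
for n,z in (('weight',.088),('flat_bar',.08),('tube',.04),('blue_block',.01),('orange_block',.01)):
  for c in ('scene','wrist'):
    for d in bot.tip_of(n,c)[:2]: print(n,c,round(d['conf'],2),w(d['centre'],z,c,KT if c=='wrist' else None).round(3))
E
```

```text
clock: 39.6
eef_pos: [0.4808, 0.1639, 0.1185]
ee_rot: [3.14, -0.0, 1.571]
contact_force: [0.2, -0.3, -0.2]
width: 0.0587
grip_force: 0.0
clock: 40.1
eef_pos: [0.4838, 0.1646, 0.254]
ee_rot: [3.129, -0.003, 1.571]
contact_force: [0.5, -0.3, 0.1]
width: 0.0753
grip_force: 0.0
clock: 40.6
eef_pos: [0.48, 0.0433, 0.2475]
ee_rot: [-3.141, -0.001, 1.568]
contact_force: [0.1, -0.6, 0.4]
width: 0.075
grip_force: 0.0
[(259, 24, 50, 59)]
[256.8858266  27.3148996] [51.80370414 59.38777716]
weight scene 0.68 [0.467 0.173 0.088]
weight scene 0.5 [0.516 0.123 0.088]
weight wrist 0.77 [0.48  0.166 0.088]
flat_bar scene 0.78 [0.478 0.162 0.08 ]
tube scene 0.58 [ 0.545 -0.431  0.04 ]
tube scene 0.55 [0.487 0.169 0.04 ]
blue_block scene 0.68 [0.477 0.098 0.01 ]
orange_block scene 0.81 [0.491 0.22  0.01 ]
orange_block scene 0.39 [ 0.569 -0.196  0.01 ]
```

Weight, bar, blocks and tube all measure where they should be. Handing in.

```bash
python3 -m inch '0 0 0 0 0 0;0 0 0 0 0 0;0 0 0 0 0 0'
python3 -c "
from h import *
print(bot.hand_in())"
```

```text
clock: 41.55
eef_pos: [0.4803, 0.0438, 0.2482]
ee_rot: [3.142, -0.0, 1.571]
contact_force: [0.5, 0.0, -0.0]
width: 0.0748
grip_force: 0.0
the job is handed in; nothing more can be done
None
```

I handed the job in at about 41.6 s, with everything released: the tube is snapped home, both blocks are on their pads, the bar lies across them and the weight stands on its middle; my last camera measurements put each part in place, but the hand-in gave no verdict.

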